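# Pull the screen cassettes and hang them up

## Task

Lot change on the pod sorter: slide the flat cover plate of the screen box back along its rails to uncover the pockets, release every screen cassette in the box by pressing in its sprung tab while lifting it out, and hang each one by its handle loop on a hook of the wooden rack. When all are hanging, slide the cover plate shut again. Leave the other things on the bench where they are.

Things in the scene. Friction and masses are not known exactly. Their poses are not given: they have to be found in the camera images.
- housing: Screen box, fixed sheet metal, 372 mm wide. Origin on the bench under the middle of its row of four pockets; x away from the robot (yaw within 0.2 rad), y along the row. Pockets at x = 0, y = -112, -32, +48, +128 mm; any may be empty. Pocket floor 8 mm, walls up to 56 mm above the bench; the far wall has a lip 48 to 56 mm up that catches the cassettes' latch teeth. Left or right of the centre line.
- screen_box (a point): Screen box, level of the rails: 124 mm above its origin, same axes. The side walls (y = +-168 to +-186 mm, x = -170 to +50 mm) carry the rails; guide strips and end stops rise 10 mm above this point. Pinched cassettes are lifted straight up between the side walls once the cover plate is out of the way.
- cover_top (a point): Cover: flat steel plate 84 (x) x 356 (y) x 4 mm, 0.45 kg, no handle, loose on the box's rails (friction 0.2). Point: centre of its top, 128 mm above the bench; axes as the box's. Shut: at x = 0 in the box's frame (stop at +2 mm); fully open: x = -122 mm (stop), towards the robot. Press down near its middle with closed fingers, 10 to 15 N, and drag; dragged off its middle it may skew.
- rack: Wooden rack with four steel hooks, fixed, on the other side of the centre line from the box. Origin on the bench under the middle of the row of hook seats; x away from the robot (yaw within 0.2 rad), y along the row of hooks. Hook arms stand out of a beam towards the robot: beam y = +-170 mm, 158 to 182 mm above the bench, near face at x = +60 mm; its end posts are 184 mm tall.
- hook1 (a point): Hook 1 of the rack (y = -120 mm in the rack's frame). Point: seat, on top of the round level arm (10 mm thick), 175 mm above the bench; axes as the rack's. The arm runs along x from the beam, 60 mm beyond the seat, to 42 mm on the robot's side of it, then turns up into a tip that ends 55 mm from the seat and 20 mm above it.
- hook2 (a point): Hook 2 of the rack (y = -40 mm in the rack's frame). Point: seat, on top of the round level arm (10 mm thick), 175 mm above the bench; axes as the rack's. The arm runs along x from the beam, 60 mm beyond the seat, to 42 mm on the robot's side of it, then turns up into a tip that ends 55 mm from the seat and 20 mm above it.
- hook3 (a point): Hook 3 of the rack (y = +40 mm in the rack's frame). Point: seat, on top of the round level arm (10 mm thick), 175 mm above the bench; axes as the rack's. The arm runs along x from the beam, 60 mm beyond the seat, to 42 mm on the robot's side of it, then turns up into a tip that ends 55 mm from the seat and 20 mm above it.
- hook4 (a point): Hook 4 of the rack (y = +120 mm in the rack's frame). Point: seat, on top of the round level arm (10 mm thick), 175 mm above the bench; axes as the rack's. The arm runs along x from the beam, 60 mm beyond the seat, to 42 mm on the robot's side of it, then turns up into a tip that ends 55 mm from the seat and 20 mm above it.
- cas1_grip (a point): Cassette 1 (None if absent): grey box 40 (x) x 66 (y) x 56 mm, 0.25 kg, with a plastic handle loop on top in its y-z plane, 110 mm high in all; in the box its axes are the box's. Point: middle of the loop's broad grip post (24 mm in y, 6 mm in x), 84 mm above the underside, 28 mm to -y of the cassette's middle.
- cas1_eye (a point): Cassette 1: middle of the underside of the handle loop's top bar (6 mm thick in x, 8 mm high), 102 mm above the cassette's underside, 30 mm to +y of and 18 mm above the grip point. The loop's opening is 36 mm wide (y) and 46 mm high, from the grey box's top to the bar.
- cas1_tab (a joint): Cassette 1's black tab, 22 mm wide, upright on the +x side of the grip post, outer face 20 mm from the grip point. Value: m pressed in towards the post (-x), 0 free, 0.009 full (spring 2.4 to 8 N); above 0.006 the tooth is clear of the lip. Squeeze post and tab together (14 mm over both when in, middle 4 mm to +x of the grip point), lift straight up.
- cas2_grip (a point): Cassette 2 (None if absent): grey box 40 (x) x 66 (y) x 56 mm, 0.25 kg, with a plastic handle loop on top in its y-z plane, 110 mm high in all; in the box its axes are the box's. Point: middle of the loop's broad grip post (24 mm in y, 6 mm in x), 84 mm above the underside, 28 mm to -y of the cassette's middle.
- cas2_eye (a point): Cassette 2: middle of the underside of the handle loop's top bar (6 mm thick in x, 8 mm high), 102 mm above the cassette's underside, 30 mm to +y of and 18 mm above the grip point. The loop's opening is 36 mm wide (y) and 46 mm high, from the grey box's top to the bar.
- cas2_tab (a joint): Cassette 2's black tab, 22 mm wide, upright on the +x side of the grip post, outer face 20 mm from the grip point. Value: m pressed in towards the post (-x), 0 free, 0.009 full (spring 2.4 to 8 N); above 0.006 the tooth is clear of the lip. Squeeze post and tab together (14 mm over both when in, middle 4 mm to +x of the grip point), lift straight up.
- cas3_grip (a point): Cassette 3 (None if absent): grey box 40 (x) x 66 (y) x 56 mm, 0.25 kg, with a plastic handle loop on top in its y-z plane, 110 mm high in all; in the box its axes are the box's. Point: middle of the loop's broad grip post (24 mm in y, 6 mm in x), 84 mm above the underside, 28 mm to -y of the cassette's middle.
- cas3_eye (a point): Cassette 3: middle of the underside of the handle loop's top bar (6 mm thick in x, 8 mm high), 102 mm above the cassette's underside, 30 mm to +y of and 18 mm above the grip point. The loop's opening is 36 mm wide (y) and 46 mm high, from the grey box's top to the bar.
- cas3_tab (a joint): Cassette 3's black tab, 22 mm wide, upright on the +x side of the grip post, outer face 20 mm from the grip point. Value: m pressed in towards the post (-x), 0 free, 0.009 full (spring 2.4 to 8 N); above 0.006 the tooth is clear of the lip. Squeeze post and tab together (14 mm over both when in, middle 4 mm to +x of the grip point), lift straight up.
- cas4_grip (a point): Cassette 4 (None if absent): grey box 40 (x) x 66 (y) x 56 mm, 0.25 kg, with a plastic handle loop on top in its y-z plane, 110 mm high in all; in the box its axes are the box's. Point: middle of the loop's broad grip post (24 mm in y, 6 mm in x), 84 mm above the underside, 28 mm to -y of the cassette's middle.
- cas4_eye (a point): Cassette 4: middle of the underside of the handle loop's top bar (6 mm thick in x, 8 mm high), 102 mm above the cassette's underside, 30 mm to +y of and 18 mm above the grip point. The loop's opening is 36 mm wide (y) and 46 mm high, from the grey box's top to the bar.
- cas4_tab (a joint): Cassette 4's black tab, 22 mm wide, upright on the +x side of the grip post, outer face 20 mm from the grip point. Value: m pressed in towards the post (-x), 0 free, 0.009 full (spring 2.4 to 8 N); above 0.006 the tooth is clear of the lip. Squeeze post and tab together (14 mm over both when in, middle 4 mm to +x of the grip point), lift straight up.
- jar: Bystander, to be left alone: closed glass jar, 42 mm across, 85 mm tall, standing between the screen box and the rack; body origin under its centre.
- tin: Bystander, to be left alone: closed tin, 68 mm across, 90 mm tall; origin under its centre.
- mug: Bystander, to be left alone: white mug, 76 mm across, 85 mm tall; origin under its centre.
- scoop: Bystander, to be left alone: square sheet-metal scoop, 90 x 70 x 40 mm with a wooden handle; origin under its pan.

How it is judged (in metres and radians):
On the way, in this order (a step that is already met when the one before it is completed fails the run):
1. the cover plate has been dragged back, off the pockets (x of cover_top in the frame of housing below -0.07 m), for 0.2 s.
2. every cassette present hangs by its handle loop on a hook of the rack (((horizontal distance between cas1_eye and hook1 below 0.05 m and z of cas1_eye in the frame of hook1 between -0.012 and 0.015 m) or (horizontal distance between cas1_eye and hook2 below 0.05 m and z of cas1_eye in the frame of hook2 between -0.012 and 0.015 m) or (horizontal distance between cas1_eye and hook3 below 0.05 m and z of cas1_eye in the frame of hook3 between -0.012 and 0.015 m) or (horizontal distance between cas1_eye and hook4 below 0.05 m and z of cas1_eye in the frame of hook4 between -0.012 and 0.015 m)) and angle between each of cas1_eye, cas2_eye, cas3_eye, cas4_eye's own z axis and vertical below 0.4 rad and ((horizontal distance between cas2_eye and hook1 below 0.05 m and z of cas2_eye in the frame of hook1 between -0.012 and 0.015 m) or (horizontal distance between cas2_eye and hook2 below 0.05 m and z of cas2_eye in the frame of hook2 between -0.012 and 0.015 m) or (horizontal distance between cas2_eye and hook3 below 0.05 m and z of cas2_eye in the frame of hook3 between -0.012 and 0.015 m) or (horizontal distance between cas2_eye and hook4 below 0.05 m and z of cas2_eye in the frame of hook4 between -0.012 and 0.015 m)) and ((horizontal distance between cas3_eye and hook1 below 0.05 m and z of cas3_eye in the frame of hook1 between -0.012 and 0.015 m) or (horizontal distance between cas3_eye and hook2 below 0.05 m and z of cas3_eye in the frame of hook2 between -0.012 and 0.015 m) or (horizontal distance between cas3_eye and hook3 below 0.05 m and z of cas3_eye in the frame of hook3 between -0.012 and 0.015 m) or (horizontal distance between cas3_eye and hook4 below 0.05 m and z of cas3_eye in the frame of hook4 between -0.012 and 0.015 m)) and ((horizontal distance between cas4_eye and hook1 below 0.05 m and z of cas4_eye in the frame of hook1 between -0.012 and 0.015 m) or (horizontal distance between cas4_eye and hook2 below 0.05 m and z of cas4_eye in the frame of hook2 between -0.012 and 0.015 m) or (horizontal distance between cas4_eye and hook3 below 0.05 m and z of cas4_eye in the frame of hook3 between -0.012 and 0.015 m) or (horizontal distance between cas4_eye and hook4 below 0.05 m and z of cas4_eye in the frame of hook4 between -0.012 and 0.015 m))), for 0.2 s.
3. the cover plate is shut again (x of cover_top in the frame of housing above -0.012 m and z of cover_top in the frame of housing between 0.122 and 0.134 m), for 0.2 s.
At the end, for the whole second after the job is handed in: Every cassette present hangs by the top bar of its handle loop on a hook (middle of the bar's underside within 50 mm of a hook's seat point in plan, from 12 mm below to 15 mm above it, cassette within 0.4 rad of upright), and the cover plate lies on its rails shut to within 12 mm (all of step 2 and all of step 3); the robot touches nothing.
It fails at once if one of the bystanders (jar, tin, mug, scoop) moved more than 50 mm (distance of any of jar, tin, mug, scoop from where it was at the start of the episode above 0.05 m).
Of cas1, cas2, cas3, cas4 only 3 to 4 are there at a start; the rules pass over those that are not, and their reading is None.
At some moment in a run one of cover may be knocked a few centimetres aside while the robot is not near it.
Once in a run the grip may slacken for a moment while it holds something.
It also fails if it takes over 210 s, if anything falls off the work surface, if the arm or the gripper's body presses on something with over 40 N, if the wrist force passes 120 N, or if a joint passes its speed limit or range.

## Robot

A 6-joint arm with a two-finger parallel gripper is mounted at the origin on the work surface. World frame = base frame: x ahead of the robot, y to its left, z up, the work surface at z = 0. Lengths are in m, angles in degrees, forces in N, time in s.
With the tool pointing down it reaches from about 0.3 to 0.875 m from the base axis. Payload 4.2 kg.
Tool frame: the origin (TCP) lies between the finger pads; the fingertips stand 22 mm ahead of it and the grasp point (between the pads) lies 3 mm ahead of it; z points along the fingers, y is the direction in which the jaws open and shut (so a half turn about z gives the same grasp; the last joint's range is limited). The gripper opens to 85 mm and grips with 20 to 120 N. Pads are 22 mm wide; open, the fingers measure 114 mm over their backs; the gripper's body (76 mm by 85 mm) begins 54 mm behind the grasp point. The pads swing forward as they close: fully open they stand 13 mm farther back than shut.
Start: joints at [-68.755, 18.312, 89.639, -0, 72.044, -1.146], TCP at [0.219, -0.532, 0.253] pointing down, gripper open.
Joint ranges: [-177.97, 177.97], [-48.28, 115.42], [12.27, 149.76], [-77.06, 257.06], [2.81, 150.46], [-146.56, 146.56]. Speed limits (degrees/s): [147.25, 147.25, 180, 180, 180, 180].

## Interface

Orientations are given as [roll, pitch, yaw] about the fixed x, y, z axes, in that order (R = Rz(yaw) Ry(pitch) Rx(roll)).
In Python, from station import manip gives the robot as it stands.
- The arm moves only by the tool jog_arm, never from a script. Its argument "deltas" is a list of rows, each an object with "dp": the shift along the tool's x, y, z in units of 60 mm (1.0 is 60 mm), a list of three; "spin": the turn about the tool's z in units of 5 degrees (1.0 is 5 degrees). In form: [{"dp": [x, y, z], "spin": spin}, ...]. A call has 1 to 12 rows; each row is the pose to reach, as a shift and turn from the pose measured when the call began, along the tool's axes at that moment; what a row does not reach only later rows make up. A row lasts 1/8 s, in which the tool goes at most 62.5 mm and 10.7 degrees, less where a joint would pass 70% of its speed; a pose out of reach is approached as far as the arm can. A call with a gripper value outside its range is refused whole. "jaw" is the finger opening in mm, from 0 to 85.4, set as the call begins (left out, the last holds). The fingers move at their own pace and stop on an object; the grip force is fixed at half the most. Time passes only in rows, so rows that repeat a pose let the fingers close. It gives the time, the measured TCP pose, the force and the opening at its end, in the units of the state.
- manip.state(): the state, without advancing time (a new reading comes with each control period).
- manip.grab_frame(name): name is "side" or "top"; returns a dict with "color" (384x512x3 uint8, blue, green, red), "fx", "fy", "cx", "cy" (pixels), "pose" (4x4, takes a point from camera to world coordinates). Camera axes: x right, y down, z forward; pixel columns grow to the right and rows downward; lengths in m; the calibration is good to about 2 mm. A picture is of the moment at which its call begins. There is no depth.
- manip.job_done(): hands the job in, once; it reports no verdict.
The state is a dict: "time_s": time; "joint_pos": joint angles; "qd": joint speeds; "joint_torque": joint torques, N m; "tool_pos": TCP position; "orientation": TCP orientation; "force": force on the tool from outside, world axes, zero at the start; "ft_torque": the same for the moment, N m; "opening": opening from 0.0 (shut) to 1.0 (fully open).
Only numpy, scipy, OpenCV 4.12 (cv2) and the standard library are available. Lean on these libraries where they do the work, as an engineer would, in place of code of your own. Each camera call takes 0.05 s, during which the arm holds its last target.

## Working session

There is one attempt and no reset: what is moved stays moved. The work goes in short steps, Python scripts to look and compute and a tool call to move; the robot and the scene stay as the last step left them, time stands still between calls to the robot, and variables do not carry over. Pictures are saved under pics/ and viewed, and the job is handed in when it is done.

Besides the shell and the picture viewer there is one more tool, called after "Emit:" by a JSON object that holds its "op" and its "data", one argument or row to a line. jog_arm: Moves the arm, as the interface text tells. Its arguments: {"type":"object","properties":{"deltas":{"type":"array"},"jaw":{"type":"number"}},"required":["deltas"]}

```bash
ls -la; mkdir -p pics
python3 - <<'E'
from station import manip
import cv2
print(manip.state())
for n in("side","top"):
    f=manip.grab_frame(n); cv2.imwrite(f"pics/{n}0.png",f["color"]); print(n,f["fx"],f["fy"],f["cx"],f["cy"],f["pose"])
E
```

```text
total 12
drwxr-xr-x  3 agent agent 4096 Dec  7 01:15 .
drwxr-xr-x 23 root  root  4096 Dec  7 01:15 ..
drwxr-xr-x  2 agent agent 4096 Dec  7 01:15 pics
{'time_s': 0.0, 'joint_pos': array([-6.87556261e+01,  1.83498763e+01,  8.97085881e+01,  2.24519191e-03,
        7.20444828e+01, -1.14426684e+00]), 'qd': array([-0.04330236, -0.03197838,  0.05876055, -0.02878741,  0.00791243,
       -0.04622527]), 'joint_torque': array([-1.48105370e-03, -4.15520024e+01, -2.34160763e+01, -1.31688130e-04,
        7.93556945e-03, -5.71445696e-06]), 'tool_pos': array([ 0.21886954, -0.53121769,  0.25248514]), 'orientation': array([-1.79897116e+02, -4.19001399e-03,  2.23879429e+01]), 'force': array([-0.25880596, -0.09441394,  0.23431558]), 'ft_torque': array([ 0.07010622, -0.0353151 , -0.01676009]), 'opening': 1.0006470585850311}
side 467.43238975317945 467.43238975317945 256.3385847251951 184.80723415952386 [[-0.71760937 -0.45010175  0.53145574 -0.33410495]
 [-0.69606544  0.4887439  -0.52594896  0.86125072]
 [-0.0230152  -0.74735388 -0.66402747  1.16107748]
 [ 0.          0.          0.          1.        ]]
top 460.5902780422718 460.5902780422718 254.92277658992617 191.26972012878298 [[ 0.00884783 -0.99823822  0.05867     0.39429069]
 [-0.9999224  -0.00831767  0.00927428  0.00543067]
 [-0.00876994 -0.0587475  -0.99823435  1.61096232]
 [ 0.          0.          0.          1.        ]]
```

View pics/side0.png

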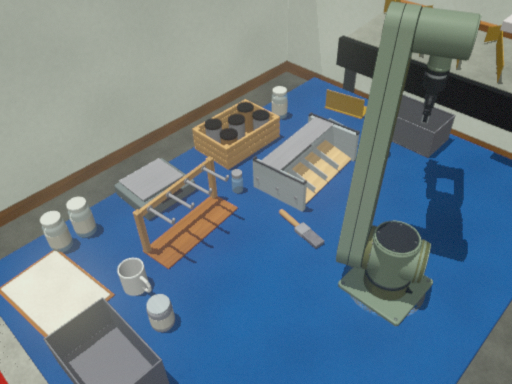

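View pics/top0.png

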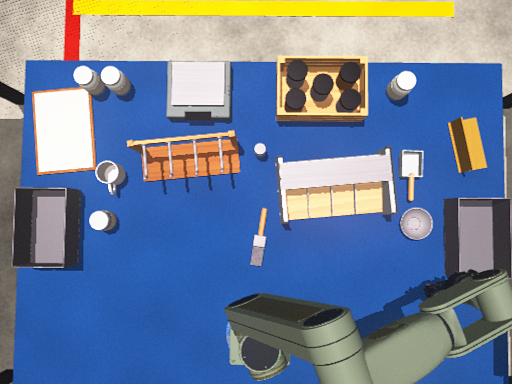

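The top view shows the box on the right (columns 278-395, rows 150-222), with its grey cover shut at the far side. The rack is on the left (columns 128-240, rows 132-190), and the jar is at (260,150). I'll zoom in on both.

Run:
```python
import cv2
a=cv2.imread("pics/top0.png"); 
cv2.imwrite("pics/zb.png",cv2.resize(a[135:235,265:410],None,fx=5.5,fy=5.5,interpolation=cv2.INTER_CUBIC))
cv2.imwrite("pics/zr.png",cv2.resize(a[120:200,120:270],None,fx=5.3,fy=5.3,interpolation=cv2.INTER_CUBIC))
```

```text
(no output)
```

View pics/zb.png

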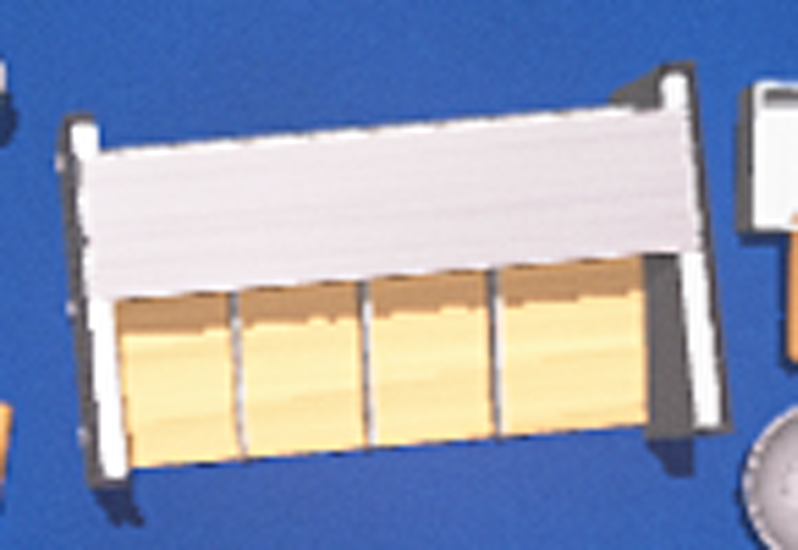

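View pics/zr.png

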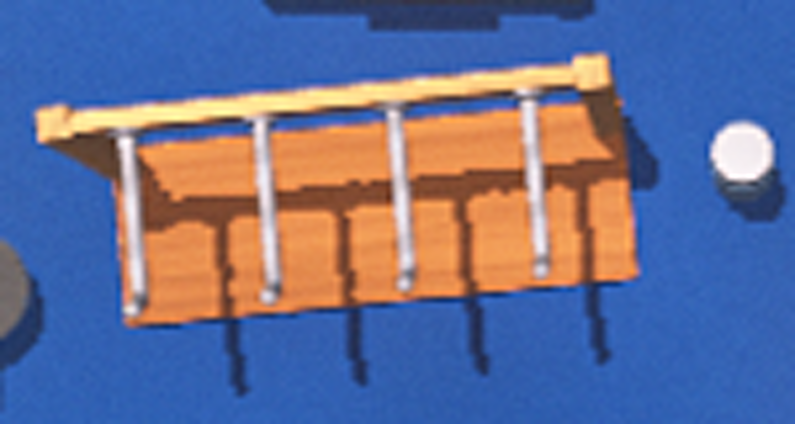

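```bash
cat > h.py <<'E'
import numpy as np, cv2, json
from station import manip
def ray(f,u,v,z):
    P=f["pose"]; d=P[:3,:3]@np.array([(u-f["cx"])/f["fx"],(v-f["cy"])/f["fy"],1.]); o=P[:3,3]
    return o+d*(z-o[2])/d[2]
def proj(f,p):
    P=f["pose"]; c=P[:3,:3].T@(np.asarray(p)-P[:3,3]); return np.array([f["fx"]*c[0]/c[2]+f["cx"],f["fy"]*c[1]/c[2]+f["cy"]])
def fit(L,W): # rigid 2D: W=R L+t
    L=np.array(L);W=np.array(W)[:,:2]; a=L-L.mean(0);b=W-W.mean(0)
    th=np.arctan2((a[:,0]*b[:,1]-a[:,1]*b[:,0]).sum(),(a*b).sum()); c,s=np.cos(th),np.sin(th);R=np.array([[c,-s],[s,c]])
    t=W.mean(0)-R@L.mean(0); return th,t,(W-(L@R.T+t))*1000
E
python3 - <<'E'
from h import *
f=manip.grab_frame("top")
zb=lambda u,v:(265+(u+.5)/5.5-.5,135+(v+.5)/5.5-.5)
zr=lambda u,v:(120+(u+.5)/5.3-.5,120+(v+.5)/5.3-.5)
# box
for n,L,px,z in [("cover",[(.042,.178),(.042,-.178),(-.042,-.178),(-.042,.178)],[(90,153),(688,105),(693,251),(90,301)],.128),
  ("rails",[(.05,.177),(-.17,.177),(.05,-.177),(-.17,-.177)],[(82,122),(116,478),(674,70),(712,430)],.134)]:
    W=[ray(f,*zb(*p),z) for p in px]; th,t,r=fit(L,W); print(n,np.degrees(th),t,r.round(1).tolist())
ys=[.12,.04,-.04,-.12]
L=[(-.053,y) for y in ys]+[(.06,y) for y in ys]
W=[ray(f,*zr(*p),.193) for p in [(137,308),(269,295),(404,282),(541,268)]]+[ray(f,*zr(*p),.170) for p in [(127,135),(261,118),(393,106),(527,92)]]
th,t,r=fit(L,W);print("rack",np.degrees(th),t,r.round(1).tolist())
E
```

```text
cover 4.911043411934146 [ 0.54791657 -0.24044014] [[1.2, -4.7], [1.8, -1.1], [-0.6, 3.8], [-2.4, 2.0]]
rails 5.390184938157153 [ 0.56492653 -0.23706235] [[-4.9, -3.0], [6.0, -3.3], [-4.8, 3.0], [3.7, 3.3]]
rack 6.353826711723134 [0.57947307 0.24638254] [[3.3, -1.9], [2.7, 0.6], [2.1, 1.3], [2.1, 0.8], [-3.6, -0.3], [-1.6, -0.6], [-2.7, 0.2], [-2.5, -0.1]]
```

Run:
```python
from h import *
import cv2
b=cv2.imread("pics/side0.png")
cv2.imwrite("pics/sb.png",cv2.resize(b[105:215,240:365],None,fx=5,fy=5,interpolation=cv2.INTER_CUBIC))
a=cv2.imread("pics/top0.png")
cv2.imwrite("pics/zc.png",np.hstack([cv2.resize(a[140:235,y:y+40],None,fx=6,fy=6,interpolation=cv2.INTER_NEAREST) for y in (268,370)]))
```

```text
(no output)
```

View pics/sb.png

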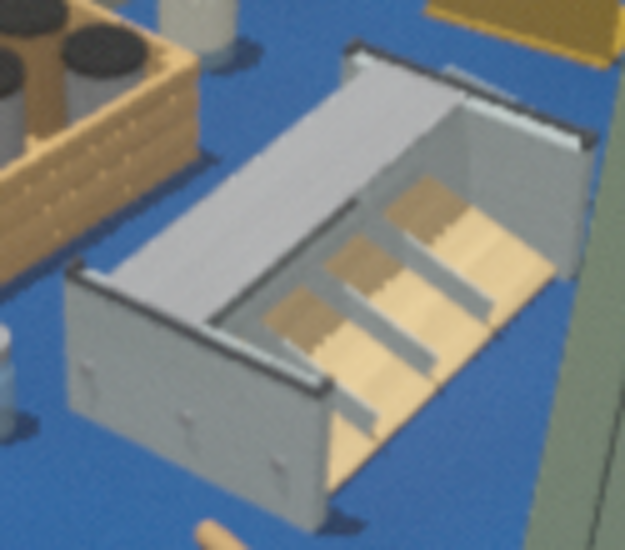

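View pics/zc.png

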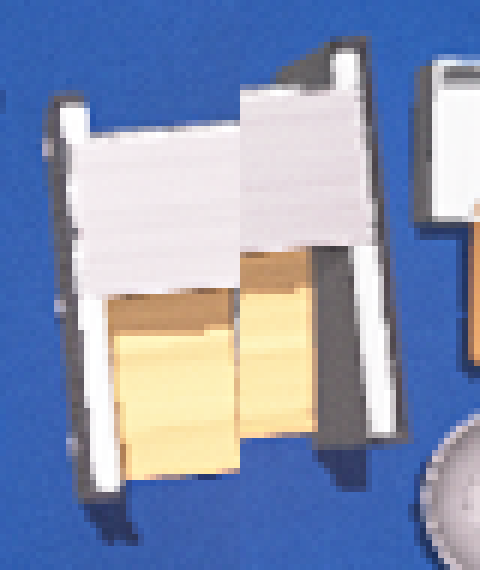

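Run:
```python
from h import *
f=manip.grab_frame("top")
q=lambda u,v:((268 if u<240 else 330)+(u+.5)/6-.5,140+(v+.5)/6-.5)
D=[((.05,-.186),(367,38),.134),((-.17,-.186),(408,442),.134),((.044,-.168),(331,49),.124),((-.164,-.168),(370,434),.124),
((.044,.168),(88,102),.124),((-.164,.168),(122,489),.124),((.05,.186),(53,96),.134),((-.17,.186),(82,498),.134)]
W=[ray(f,*q(*p),z) for _,p,z in D];th,t,r=fit([d[0] for d in D],W);print("box",np.degrees(th),t,r.round(1).tolist())
zb=lambda u,v:(265+(u+.5)/5.5-.5,135+(v+.5)/5.5-.5)
c,s=np.cos(th),np.sin(th)
for p in [(110,151),(390,128),(600,113),(640,254),(390,276),(120,298)]:
    w=ray(f,*zb(*p),.128)[:2]-t; print("cover edge in box", c*w[0]+s*w[1], -s*w[0]+c*w[1])
jar=ray(f,259.5,149.5,.085);print("jar",jar)
# bits of the side view
g=manip.grab_frame("side")
R=np.array([[c,-s],[s,c]])
for l,z in [((.05,.186),.134),((-.17,.186),.134),((.05,-.186),.134),((-.17,-.186),.134)]:
    print(l,((proj(g,[*(R@l+t),z])-[240,105]+.5)*5-.5).round(),)
```

```text
box 5.255400109261625 [ 0.56615348 -0.23782136] [[-1.8, 1.2], [0.7, 1.4], [1.3, 0.4], [0.6, 0.2], [0.7, -2.0], [-1.0, -2.3], [-1.9, -1.1], [1.7, 2.2]]
cover edge in box 0.025596919898395444 0.1602008260101095
cover edge in box 0.02534570926470968 -0.004961185817151637
cover edge in box 0.023832610753474065 -0.1286075578358558
cover edge in box -0.060866489785899036 -0.14377194753847097
cover edge in box -0.06153329144783387 0.0031540255353305897
cover edge in box -0.06122395599886114 0.16186178794904266
jar [0.62370207 0.00557147 0.085     ]
(0.05, 0.186) [ 65. 264.]
(-0.17, 0.186) [322. 389.]
(0.05, -0.186) [359.  34.]
(-0.17, -0.186) [603. 130.]
```

```bash
cat >> h.py <<'E'
BT=np.array([.5662,-.2378]);BY=5.25;RT=np.array([.5795,.2464]);RY=6.35
def rot(d):
    c,s=np.cos(np.radians(d)),np.sin(np.radians(d));return np.array([[c,-s],[s,c]])
def box(x,y): return BT+rot(BY)@[x,y]
def rack(x,y): return RT+rot(RY)@[x,y]
from scipy.spatial.transform import Rotation as Ro
def go(p,yaw=None,start=None):
    s=manip.state(); R=Ro.from_euler('xyz',s["orientation"],degrees=True).as_matrix()
    d=R.T@(np.asarray(p)-s["tool_pos"])/.06
    sp=0 if yaw is None else -((yaw-s["orientation"][2]+180)%360-180)/5
    return "to",np.round(p,4).tolist(),"dp",d.round(3).tolist(),"spin",round(sp,3)
def st():
    s=manip.state(); print({k:np.round(s[k],4).tolist() for k in("time_s","tool_pos","orientation","force","opening","joint_pos")})
def snap(n,name,crop=None,k=1):
    f=manip.grab_frame(n); a=f["color"]
    if crop: x0,y0,x1,y1=crop; a=a[y0:y1,x0:x1]
    cv2.imwrite("pics/"+name+".png",cv2.resize(a,None,fx=k,fy=k,interpolation=cv2.INTER_CUBIC)); return f
E
python3 -c "
from h import *
p=box(-.018,0); print(go([*p,.19],95.25))"
```

```text
('to', [0.5483, -0.2394, 0.19], 'dp', [6.929, -2.409, 1.051], 'spin', np.float64(-14.572))
```

Emit:
{"op": "jog_arm", "data": {
  "deltas": [
    {"dp": [6.93, -2.41, 0.6], "spin": -14.57},
    {"dp": [6.93, -2.41, 0.6], "spin": -14.57},
    {"dp": [6.93, -2.41, 0.6], "spin": -14.57},
    {"dp": [6.93, -2.41, 0.6], "spin": -14.57},
    {"dp": [6.93, -2.41, 0.6], "spin": -14.57},
    {"dp": [6.93, -2.41, 0.6], "spin": -14.57},
    {"dp": [6.93, -2.41, 0.6], "spin": -14.57},
    {"dp": [6.93, -2.41, 0.6], "spin": -14.57},
    {"dp": [6.93, -2.41, 0.6], "spin": -14.57},
    {"dp": [6.93, -2.41, 1.05], "spin": -14.57},
    {"dp": [6.93, -2.41, 1.05], "spin": -14.57},
    {"dp": [6.93, -2.41, 1.05], "spin": -14.57}
  ],
  "jaw": 0
}}

```text
time_s: 1.75
tool_pos: [0.5479, -0.2405, 0.1909]
orientation: [180.0, -0.0, 95.1]
force: [-0.1, -0.0, -1.0]
opening: 0.0
```

```bash
python3 -c "
from h import *
st();p=box(-.018,0); print(go([*p,.152],95.25)); snap('top','t1',(200,100,450,280),3)"
```

```text
{'time_s': 1.75, 'tool_pos': [0.5479, -0.2405, 0.1909], 'orientation': [179.9677, -0.0076, 95.1303], 'force': [-0.061, -0.0463, -1.0052], 'opening': 0.0002, 'joint_pos': [-24.8082, 22.9086, 91.9529, 0.025, 65.1143, -29.949]}
('to', [0.5483, -0.2394, 0.152], 'dp', [0.016, 0.007, 0.649], 'spin', np.float64(-0.024))
```

View pics/t1.png

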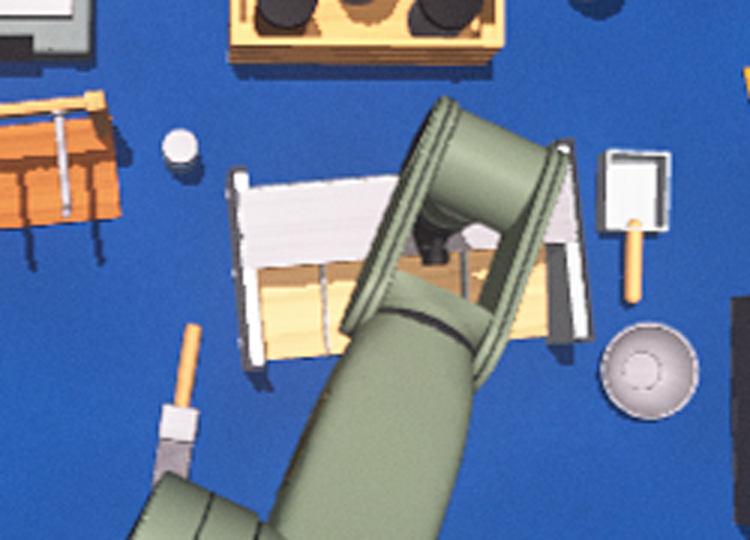

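The arm is over the cover, which is still where it was (its corner is at about (248,187) in the crop). I'll go down to contact.

Emit:
{"op": "jog_arm", "data": {
  "deltas": [
    {"dp": [0.01, 0, 0.4], "spin": 0},
    {"dp": [0.01, 0, 0.6], "spin": 0},
    {"dp": [0.01, 0, 0.64], "spin": 0},
    {"dp": [0.01, 0, 0.66], "spin": 0},
    {"dp": [0.01, 0, 0.66], "spin": 0}
  ]
}}

```text
time_s: 2.42
tool_pos: [0.5486, -0.2399, 0.1522]
orientation: [179.9, 0.0, 95.2]
force: [0.2, -0.2, 0.1]
opening: -0.001
```

Emit:
{"op": "jog_arm", "data": {
  "deltas": [
    {"dp": [0, 0, 0.03], "spin": 0},
    {"dp": [0, 0, 0.05], "spin": 0},
    {"dp": [0, 0, 0.06], "spin": 0},
    {"dp": [0, 0, 0.06], "spin": 0}
  ]
}}

```text
time_s: 2.92
tool_pos: [0.5488, -0.24, 0.15]
orientation: [179.8, 0.1, 95.2]
force: [-1.5, 0.7, 7.2]
opening: 0.001
```

Emit:
{"op": "jog_arm", "data": {
  "deltas": [
    {"dp": [0, 0, 0.04], "spin": 0},
    {"dp": [0, -0.06, 0.04], "spin": 0},
    {"dp": [0, -0.15, 0.04], "spin": 0},
    {"dp": [0, -0.25, 0.04], "spin": 0},
    {"dp": [0, -0.35, 0.04], "spin": 0},
    {"dp": [0, -0.4, 0.04], "spin": 0}
  ]
}}

```text
time_s: 3.68
tool_pos: [0.5272, -0.2429, 0.1501]
orientation: [179.4, 0.3, 95.1]
force: [2.8, -0.3, 8.9]
opening: 0.0
```

```bash
python3 -c "
from h import *
st(); snap('top','t2',(200,100,450,280),3)"
```

```text
{'time_s': 3.675, 'tool_pos': [0.5272, -0.2429, 0.1501], 'orientation': [179.412, 0.2696, 95.1428], 'force': [2.8083, -0.2961, 8.8652], 'opening': 0.0003, 'joint_pos': [-25.9134, 23.2391, 97.9909, 0.0852, 58.1272, -31.1023]}
```

View pics/t2.png

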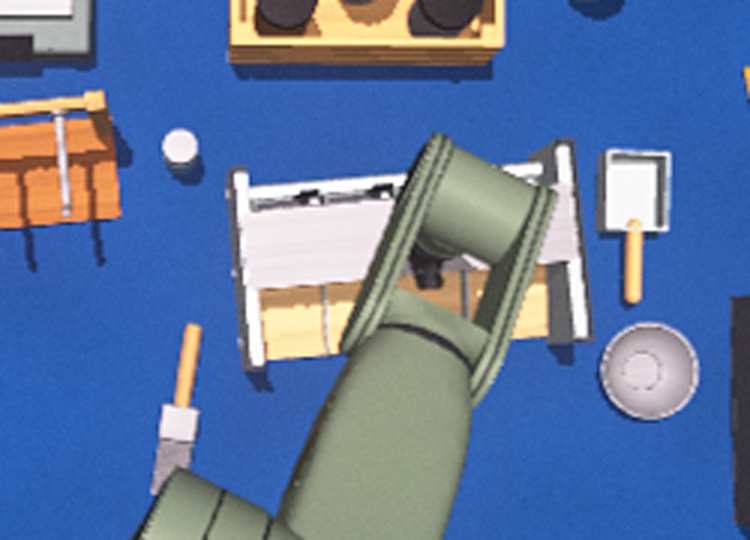

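The cover follows. Two tabs now show at the far side, at about (308,197) and (380,190). I'll keep dragging.

Emit:
{"op": "jog_arm", "data": {
  "deltas": [
    {"dp": [0, -0.05, 0.045], "spin": 0},
    {"dp": [0, -0.18, 0.045], "spin": 0},
    {"dp": [0, -0.32, 0.045], "spin": 0},
    {"dp": [0, -0.46, 0.045], "spin": 0},
    {"dp": [0, -0.6, 0.045], "spin": 0},
    {"dp": [0, -0.74, 0.045], "spin": 0},
    {"dp": [0, -0.88, 0.045], "spin": 0},
    {"dp": [0, -1.0, 0.045], "spin": 0},
    {"dp": [0, -1.12, 0.045], "spin": 0},
    {"dp": [0, -1.22, 0.045], "spin": 0},
    {"dp": [0, -1.3, 0.045], "spin": 0},
    {"dp": [0, -1.3, 0.045], "spin": 0}
  ]
}}

```text
time_s: 5.22
tool_pos: [0.4523, -0.2511, 0.15]
orientation: [178.9, 0.5, 95.1]
force: [1.4, 1.8, 13.9]
opening: -0.001
```

```bash
python3 -c "
from h import *
st(); snap('top','t3',(200,100,450,280),3)"
```

```text
{'time_s': 5.225, 'tool_pos': [0.4523, -0.2511, 0.15], 'orientation': [178.9345, 0.5284, 95.1016], 'force': [1.4209, 1.8232, 13.8726], 'opening': -0.0006, 'joint_pos': [-30.4198, 17.8999, 106.6424, 0.2329, 54.2837, -35.6603]}
```

View pics/t3.png

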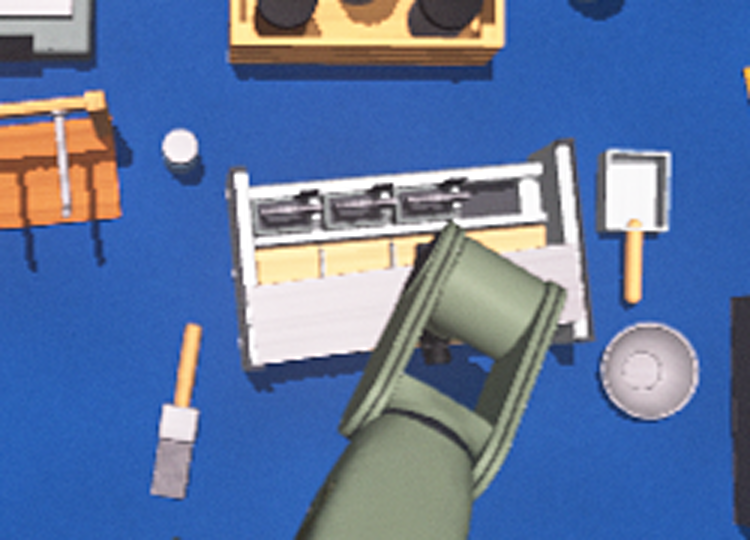

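Three cassettes are visible: grip posts at roughly (315,205), (388,198) and (458,190) in the crop. The right-hand pocket is empty. I'll lift off and clear the view.

Emit:
{"op": "jog_arm", "data": {
  "deltas": [
    {"dp": [0, 0, -0.5], "spin": 0},
    {"dp": [0, 0, -1.5], "spin": 0},
    {"dp": [-1, 0, -2], "spin": 0},
    {"dp": [-3, -0.5, -2], "spin": 0},
    {"dp": [-5, -0.5, -2], "spin": 0},
    {"dp": [-5, -0.5, -2], "spin": 0},
    {"dp": [-5, -0.5, -2], "spin": 0},
    {"dp": [-5, -0.5, -2], "spin": 0}
  ],
  "jaw": 45
}}

```text
time_s: 6.28
tool_pos: [0.4457, -0.5555, 0.27]
orientation: [179.0, 0.5, 94.9]
force: [0.3, 0.0, 0.2]
opening: 0.528
```

```bash
python3 -c "
from h import *
st(); snap('top','t4',(270,140,400,230),6);snap('side','s4',(240,100,370,210),6)"
```

```text
{'time_s': 6.275, 'tool_pos': [0.4457, -0.5555, 0.27], 'orientation': [179.0177, 0.5059, 94.8836], 'force': [0.2727, 0.0079, 0.2464], 'opening': 0.5278, 'joint_pos': [-52.4091, 30.2514, 68.0673, 0.5606, 80.7252, -57.3828]}
```

View pics/t4.png

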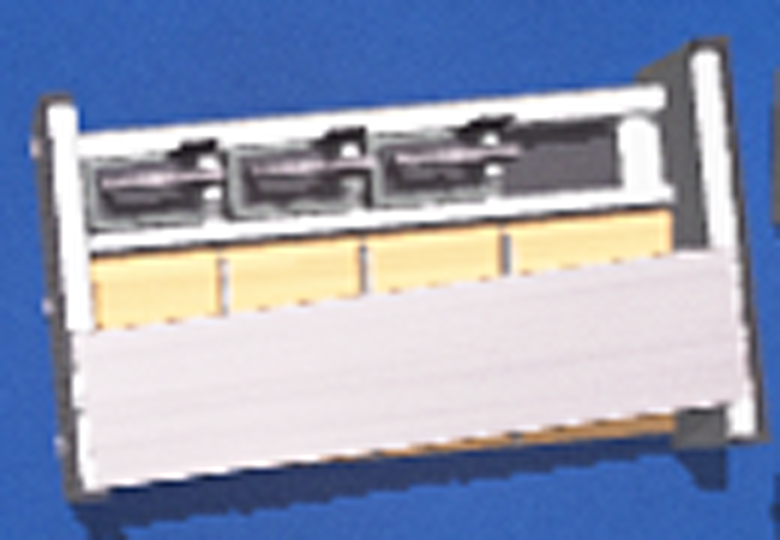

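View pics/s4.png

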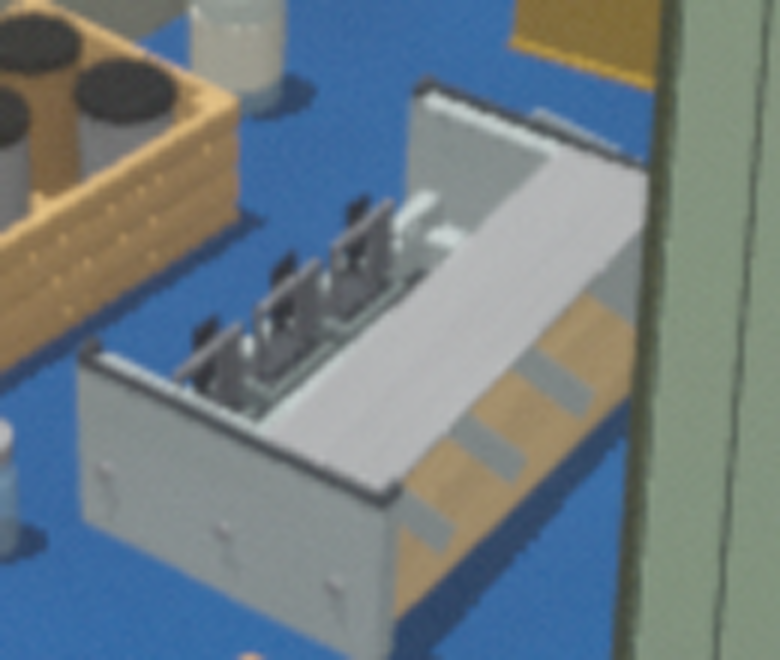

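Run:
```python
from h import *
f=manip.grab_frame("top");g=manip.grab_frame("side")
q=lambda p:((np.array(p)-[270,140]+.5)*6-.5).round().tolist()
qs=lambda p:((np.array(p)-[240,100]+.5)*6-.5).round().tolist()
for m in(.128,.048,-.032):
  for n,x,dy,z in [("postend",0,-.040,.118),("postmid",0,-.028,.118),("eyetop",0,.002,.118),("eye under",0,.002,.110),("grip",0,-.028,.092)]:
    P=[*box(x,m+dy),z]; print(m,n,q(proj(f,P)),qs(proj(g,P)))
# measured bars
u=lambda a,b:(270+(a+.5)/6-.5,140+(b+.5)/6-.5)
for a,b in [(100,184),(222,177),(248,170),(372,161),(395,158),(520,150)]:
    w=rot(BY).T@(ray(f,*u(a,b),.118)[:2]-BT);print((w*1000).round(1))
```

```text
0.128 postend [226.0, 173.0] [245.0, 319.0]
0.128 postmid [204.0, 174.0] [233.0, 329.0]
0.128 eyetop [149.0, 179.0] [203.0, 354.0]
0.128 eye under [147.0, 181.0] [203.0, 364.0]
0.128 grip [199.0, 180.0] [233.0, 363.0]
0.048 postend [373.0, 160.0] [322.0, 256.0]
0.048 postmid [351.0, 162.0] [311.0, 266.0]
0.048 eyetop [296.0, 167.0] [282.0, 289.0]
0.048 eye under [294.0, 168.0] [282.0, 299.0]
0.048 grip [344.0, 167.0] [310.0, 299.0]
-0.032 postend [520.0, 148.0] [395.0, 197.0]
-0.032 postmid [498.0, 150.0] [385.0, 205.0]
-0.032 eyetop [443.0, 154.0] [357.0, 228.0]
-0.032 eye under [440.0, 156.0] [357.0, 238.0]
-0.032 grip [488.0, 155.0] [383.0, 239.0]
[ -0.5 156.5]
[-2.2 90.3]
[ 0.4 75.9]
[-0.3  8.5]
[ 0.3 -4. ]
[ -1.1 -71.8]
```

Run:
```python
from h import *
for m in(.128,.048,-.032):
    p=box(.0025,m-.0275); print(go([*p,.19],95.25));
```

```text
('to', [0.5595, -0.1375, 0.19], 'dp', [6.699, 2.461, 1.361], 'spin', np.float64(-0.019))
('to', [0.5668, -0.2172, 0.19], 'dp', [5.366, 2.463, 1.372], 'spin', np.float64(-0.019))
('to', [0.5741, -0.2968, 0.19], 'dp', [4.033, 2.465, 1.384], 'spin', np.float64(-0.019))
```

Emit:
{"op": "jog_arm", "data": {
  "deltas": [
    {"dp": [6.7, 2.46, 0.3], "spin": 0},
    {"dp": [6.7, 2.46, 0.3], "spin": 0},
    {"dp": [6.7, 2.46, 0.3], "spin": 0},
    {"dp": [6.7, 2.46, 0.3], "spin": 0},
    {"dp": [6.7, 2.46, 0.3], "spin": 0},
    {"dp": [6.7, 2.46, 0.3], "spin": 0},
    {"dp": [6.7, 2.46, 0.3], "spin": 0},
    {"dp": [6.7, 2.46, 0.3], "spin": 0},
    {"dp": [6.7, 2.46, 1.2], "spin": 0},
    {"dp": [6.7, 2.46, 1.36], "spin": 0},
    {"dp": [6.7, 2.46, 1.36], "spin": 0}
  ],
  "jaw": 45
}}

```text
time_s: 7.85
tool_pos: [0.5591, -0.1378, 0.1905]
orientation: [179.0, 0.5, 95.1]
force: [-0.1, 0.0, 0.4]
opening: 0.53
```

Run:
```python
from h import *
st()
p=box(.0025,.128-.0275); print(go([*p,.095],95.25)); 
snap('side','s5',(240,60,400,180),5)
```

```text
{'time_s': 7.85, 'tool_pos': [0.5591, -0.1378, 0.1905], 'orientation': [178.9647, 0.493, 95.1294], 'force': [-0.1289, 0.0215, 0.4364], 'opening': 0.5296, 'joint_pos': [-14.9367, 20.5232, 95.8514, -0.1215, 62.4838, -20.0155]}
('to', [0.5595, -0.1375, 0.095], 'dp', [0.019, -0.022, 1.591], 'spin', np.float64(-0.024))
```

View pics/s5.png

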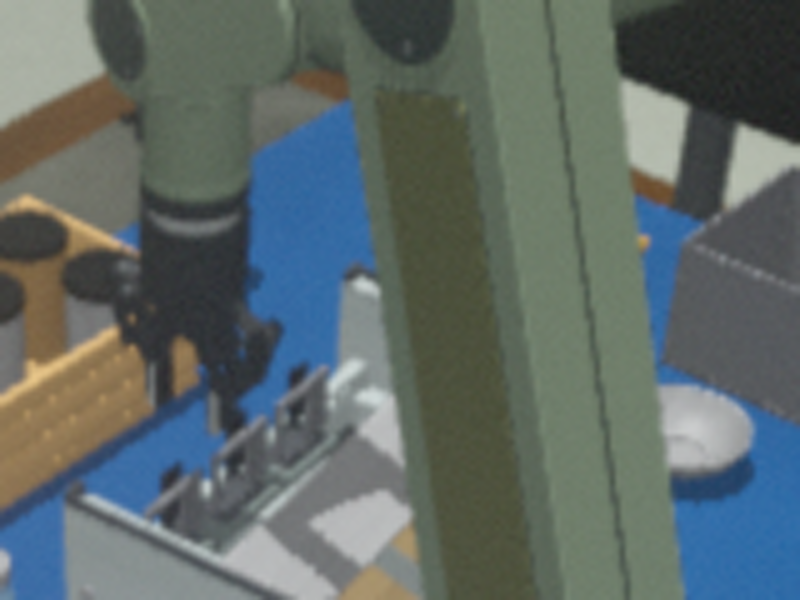

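The open fingers, with tips at (160,400) and (225,430), straddle the line above the nearest cassette's post. I'll go down.

Emit:
{"op": "jog_arm", "data": {
  "deltas": [
    {"dp": [0.02, -0.02, 0.4], "spin": 0},
    {"dp": [0.02, -0.02, 0.8], "spin": 0},
    {"dp": [0.02, -0.02, 1.2], "spin": 0},
    {"dp": [0.02, -0.02, 1.5], "spin": 0},
    {"dp": [0.02, -0.02, 1.59], "spin": 0},
    {"dp": [0.02, -0.02, 1.59], "spin": 0}
  ]
}}

```text
time_s: 8.65
tool_pos: [0.5614, -0.1381, 0.0971]
orientation: [178.7, 0.6, 95.1]
force: [0.7, 0.1, 0.4]
opening: 0.528
```

Run:
```python
from h import *
st()
snap('side','s6',(240,60,400,180),5)
snap('top','t6',(250,120,410,220),5)
```

```text
{'time_s': 8.65, 'tool_pos': [0.5614, -0.1381, 0.0971], 'orientation': [178.7332, 0.5746, 95.0995], 'force': [0.7401, 0.103, 0.4423], 'opening': 0.5275, 'joint_pos': [-14.908, 26.0234, 102.3713, -0.1385, 50.2186, -19.9265]}
```

View pics/s6.png

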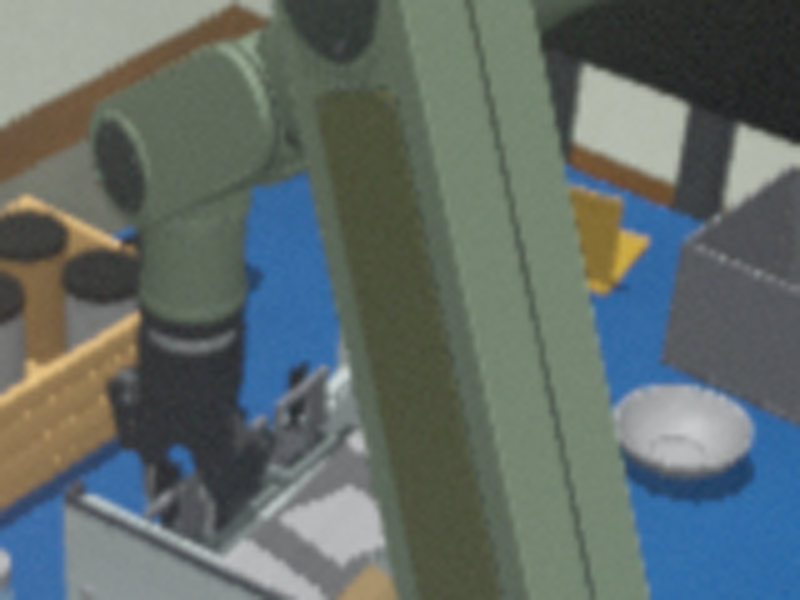

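View pics/t6.png

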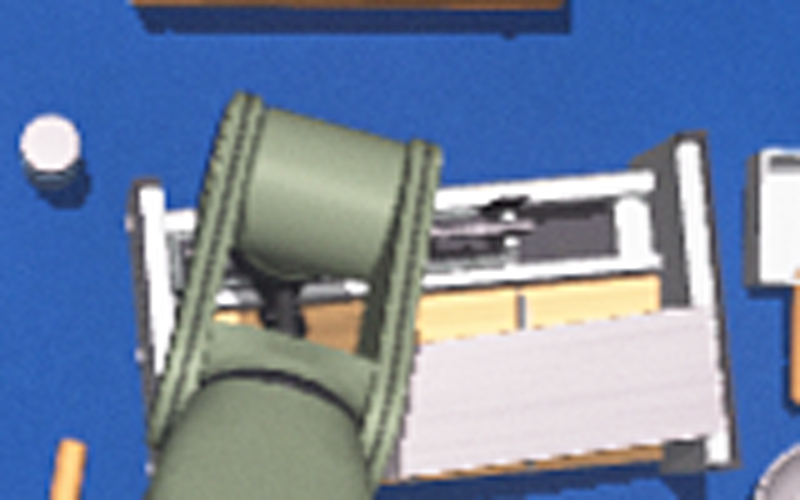

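The fingers are around the post with no contact force. I'll correct 2 mm and close.

Emit:
{"op": "jog_arm", "data": {
  "deltas": [
    {"dp": [0, -0.03, 0.03], "spin": 0},
    {"dp": [0, -0.03, 0.03], "spin": 0}
  ]
}}

```text
time_s: 9.0
tool_pos: [0.5597, -0.1383, 0.096]
orientation: [178.7, 0.6, 95.1]
force: [-0.4, 0.1, -0.0]
opening: 0.529
```

Emit:
{"op": "jog_arm", "data": {
  "deltas": [
    {"dp": [0, 0, 0], "spin": 0},
    {"dp": [0, 0, 0], "spin": 0},
    {"dp": [0, 0, 0], "spin": 0},
    {"dp": [0, 0, 0], "spin": 0},
    {"dp": [0, 0, 0], "spin": 0},
    {"dp": [0, 0, 0], "spin": 0}
  ],
  "jaw": 0
}}

```text
time_s: 9.75
tool_pos: [0.5602, -0.1384, 0.0966]
orientation: [178.6, 0.6, 95.1]
force: [1.5, 0.3, 5.9]
opening: 0.12
```

Run:
```python
from h import *
st()
snap('side','s7',(260,110,330,180),8)
```

```text
{'time_s': 9.75, 'tool_pos': [0.5602, -0.1384, 0.0966], 'orientation': [178.5905, 0.6198, 95.0918], 'force': [1.4742, 0.3343, 5.888], 'opening': 0.1197, 'joint_pos': [-14.9652, 25.9271, 102.6569, -0.1291, 49.8795, -19.9828]}
```

View pics/s7.png

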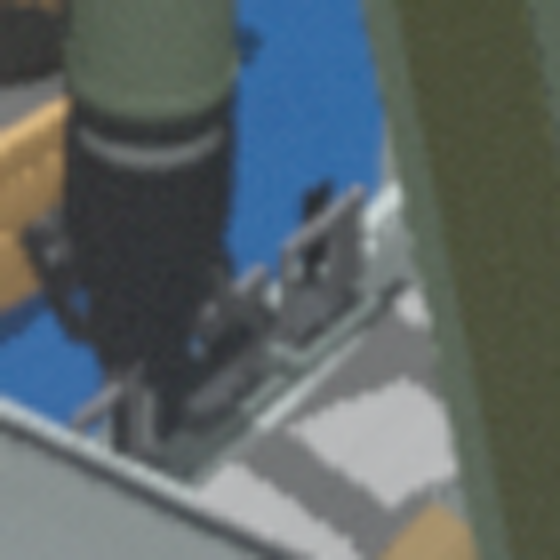

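Emit:
{"op": "jog_arm", "data": {
  "deltas": [
    {"dp": [0, 0, -0.05], "spin": 0},
    {"dp": [0, 0, -0.1], "spin": 0},
    {"dp": [0, 0, -0.15], "spin": 0}
  ]
}}

```text
time_s: 10.18
tool_pos: [0.5595, -0.1382, 0.1052]
orientation: [178.7, 0.6, 95.1]
force: [0.4, 0.2, -2.6]
opening: 0.121
```

The force is 2.6 N downwards, which is the cassette's weight, so it has come free of the latch. I'll continue straight up.

Emit:
{"op": "jog_arm", "data": {
  "deltas": [
    {"dp": [0, 0, -0.3], "spin": 0},
    {"dp": [0, 0, -0.7], "spin": 0},
    {"dp": [0, 0, -1.1], "spin": 0},
    {"dp": [0, 0, -1.6], "spin": 0},
    {"dp": [0, 0, -2.1], "spin": 0},
    {"dp": [0, 0, -2.5], "spin": 0},
    {"dp": [0, 0, -2.5], "spin": 0}
  ]
}}

```text
time_s: 11.05
tool_pos: [0.5566, -0.1371, 0.2568]
orientation: [178.5, 0.7, 95.1]
force: [-0.1, 0.9, -2.2]
opening: 0.12
```

Run:
```python
from h import *
st()
f=snap('side','s8',(240,60,340,160),6)
print(((proj(f,manip.state()["tool_pos"]-[0,0,.003])-[240,60]+.5)*6).round())
for y in(-.12,-.04,.04): 
  p=rack(-.110+.004,y-.030);print(go([*p,.203-.018+.003],90+RY))
```

```text
{'time_s': 11.05, 'tool_pos': [0.5566, -0.1371, 0.2568], 'orientation': [178.4573, 0.6798, 95.099], 'force': [-0.0732, 0.9057, -2.2474], 'opening': 0.1202, 'joint_pos': [-14.934, 17.2501, 90.6982, -0.1168, 70.3696, -20.0045]}
[236. 386.]
('to', [0.4907, 0.0856, 0.188], 'dp', [3.802, -0.775, 1.061], 'spin', np.float64(-0.25))
('to', [0.4819, 0.1651, 0.188], 'dp', [5.135, -0.804, 1.046], 'spin', np.float64(-0.25))
('to', [0.473, 0.2446, 0.188], 'dp', [6.468, -0.833, 1.031], 'spin', np.float64(-0.25))
```

View pics/s8.png

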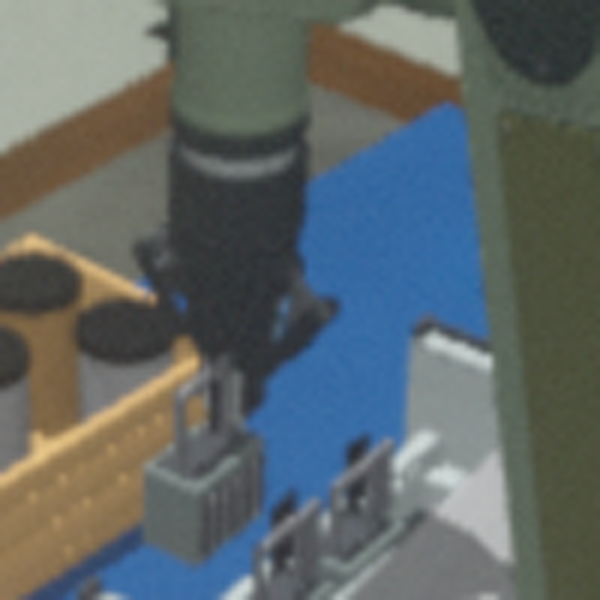

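Cassette 4 hangs cleanly in the grip, with its body at about (205,500). I'll carry it round in front of hook 3.

Emit:
{"op": "jog_arm", "data": {
  "deltas": [
    {"dp": [0.5, -0.5, -0.1], "spin": 0},
    {"dp": [1.2, -0.83, -0.1], "spin": 0},
    {"dp": [2.0, -0.95, 0], "spin": 0},
    {"dp": [2.8, -0.95, 0], "spin": 0},
    {"dp": [3.6, -0.95, 0], "spin": 0},
    {"dp": [4.4, -0.95, 0], "spin": -0.25},
    {"dp": [5.2, -0.9, 0], "spin": -0.25},
    {"dp": [5.9, -0.83, 0.3], "spin": -0.25},
    {"dp": [6.47, -0.83, 0.6], "spin": -0.25},
    {"dp": [6.47, -0.83, 0.9], "spin": -0.25},
    {"dp": [6.47, -0.83, 1.0], "spin": -0.25},
    {"dp": [6.47, -0.83, 1.0], "spin": -0.25}
  ]
}}

```text
time_s: 12.6
tool_pos: [0.4727, 0.2442, 0.189]
orientation: [178.8, 0.7, 96.3]
force: [-0.2, -0.3, -2.9]
opening: 0.121
```

Run:
```python
from h import *
st()
f=snap('side','s9',(110,110,250,270),4)
g=snap('top','t9',(110,100,270,220),5)
print(go([*rack(-.106,.010),.1896],90+RY))
for x in (-.055,0): 
  P=[*rack(x,.04),.175 if x==0 else .195]; print("hook",((proj(f,P)-[110,110]+.5)*4).round(),((proj(g,P)-[110,100]+.5)*5).round())
s=manip.state();P=s["tool_pos"]+np.array([*rot(RY)@[-.004,.03],.0134]);print("eye",P,((proj(f,P)-[110,110]+.5)*4).round())
```

```text
{'time_s': 12.6, 'tool_pos': [0.4727, 0.2442, 0.189], 'orientation': [178.7707, 0.6895, 96.323], 'force': [-0.2171, -0.3042, -2.9064], 'opening': 0.1214, 'joint_pos': [26.6797, 16.9837, 101.5164, -1.2328, 60.5928, 20.9461]}
('to', [0.473, 0.2446, 0.1896], 'dp', [0.004, -0.007, 0.01], 'spin', np.float64(-0.01))
hook [339. 372.] [305. 386.]
hook [290. 362.] [303. 302.]
eye [0.46618069 0.27378901 0.20362662] [392. 394.]
```

View pics/s9.png

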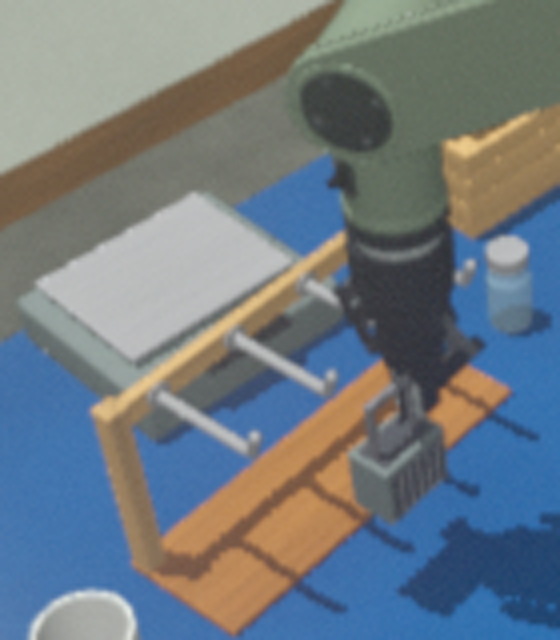

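View pics/t9.png

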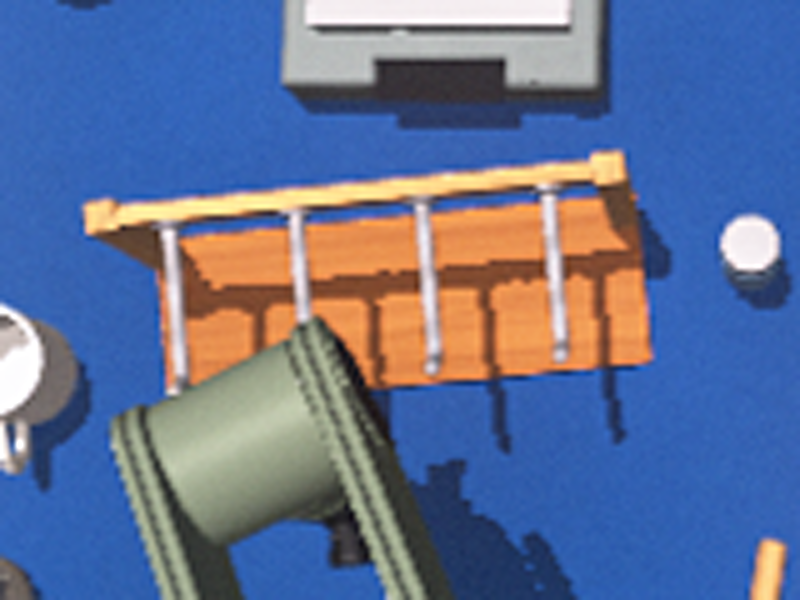

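Relative to the hook 3 tip at (330,372), the loop at (383,395) sits as predicted. I'll thread it on.

Emit:
{"op": "jog_arm", "data": {
  "deltas": [
    {"dp": [0, 0.2, 0], "spin": 0},
    {"dp": [0, 0.45, 0], "spin": 0},
    {"dp": [0, 0.7, 0], "spin": 0},
    {"dp": [0, 0.9, 0], "spin": 0},
    {"dp": [0, 0.9, 0], "spin": 0}
  ]
}}

```text
time_s: 13.32
tool_pos: [0.5282, 0.2504, 0.1912]
orientation: [178.6, 0.6, 96.3]
force: [0.7, 0.0, -2.9]
opening: 0.123
```

Run:
```python
from h import *
st()
f=snap('side','s10',(110,110,250,270),4)
print(go([*rack(-.002,.010),.1896],90+RY))
```

```text
{'time_s': 13.325, 'tool_pos': [0.5282, 0.2504, 0.1912], 'orientation': [178.6174, 0.6282, 96.2645], 'force': [0.6511, 0.0447, -2.9003], 'opening': 0.1229, 'joint_pos': [24.7635, 21.2449, 94.5978, -1.1603, 63.0501, 19.0073]}
('to', [0.5764, 0.2561, 0.1896], 'dp', [0.007, 0.823, 0.045], 'spin', np.float64(-0.013))
```

View pics/s10.png

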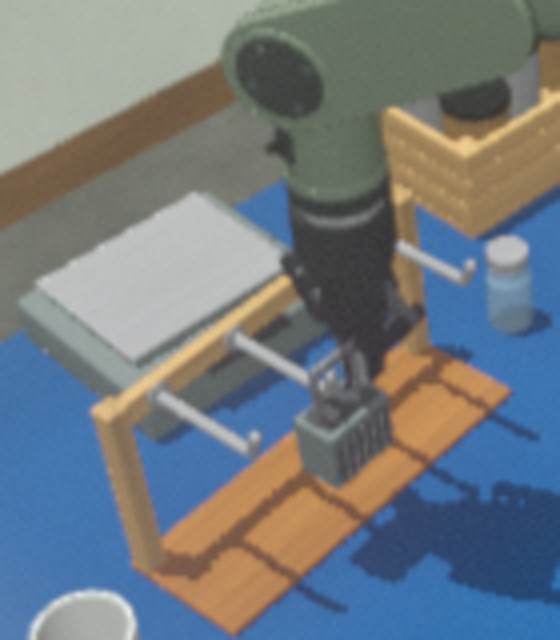

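The hook tip shows inside the loop at (325,378). I'll continue to the seat.

Emit:
{"op": "jog_arm", "data": {
  "deltas": [
    {"dp": [0, 0.2, 0.03], "spin": 0},
    {"dp": [0, 0.42, 0.04], "spin": 0},
    {"dp": [0, 0.64, 0.04], "spin": 0},
    {"dp": [0, 0.77, 0.04], "spin": 0},
    {"dp": [0, 0.77, 0.2], "spin": 0},
    {"dp": [0, 0.77, 0.35], "spin": 0},
    {"dp": [0, 0.77, 0.42], "spin": 0},
    {"dp": [0, 0.77, 0.42], "spin": 0}
  ]
}}

```text
time_s: 14.38
tool_pos: [0.5733, 0.255, 0.1665]
orientation: [178.7, 0.7, 96.3]
force: [-0.5, 0.5, -2.8]
opening: 0.125
```

Run:
```python
from h import *
st()
f=snap('side','s11',(110,110,250,270),4)
print(go([*rack(-.002,.010),.1616],90+RY))
```

```text
{'time_s': 14.375, 'tool_pos': [0.5733, 0.255, 0.1665], 'orientation': [178.7449, 0.6628, 96.2914], 'force': [-0.5412, 0.4536, -2.7906], 'opening': 0.1252, 'joint_pos': [23.4036, 26.1197, 90.4399, -1.131, 62.4403, 17.6195]}
('to', [0.5764, 0.2561, 0.1616], 'dp', [0.012, 0.046, 0.09], 'spin', np.float64(-0.012))
```

View pics/s11.png

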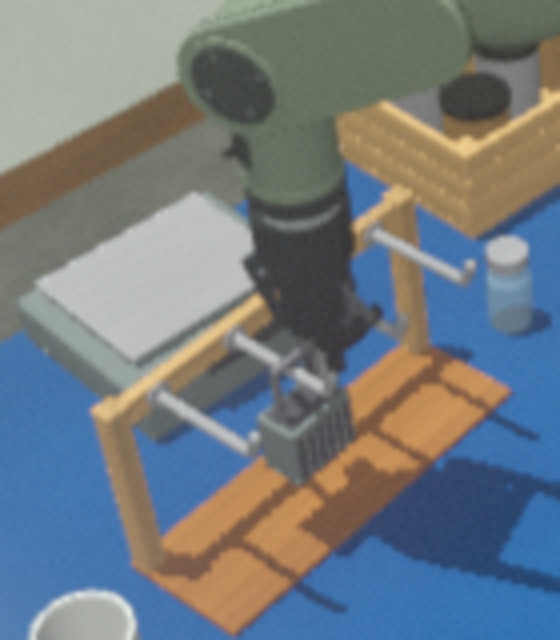

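The arm now passes through the loop. I'll lower in small steps until the hook takes the weight.

Emit:
{"op": "jog_arm", "data": {
  "deltas": [
    {"dp": [0, 0, 0.05], "spin": 0},
    {"dp": [0, 0, 0.08], "spin": 0},
    {"dp": [0, 0, 0.09], "spin": 0},
    {"dp": [0, 0, 0.09], "spin": 0}
  ]
}}

```text
time_s: 14.92
tool_pos: [0.5738, 0.2551, 0.1616]
orientation: [178.7, 0.6, 96.3]
force: [-0.5, 0.5, -2.5]
opening: 0.122
```

Emit:
{"op": "jog_arm", "data": {
  "deltas": [
    {"dp": [0, 0, 0.03], "spin": 0},
    {"dp": [0, 0, 0.05], "spin": 0},
    {"dp": [0, 0, 0.05], "spin": 0}
  ]
}}

```text
time_s: 15.3
tool_pos: [0.5741, 0.2553, 0.161]
orientation: [178.6, 0.6, 96.3]
force: [-3.8, -1.2, 9.1]
opening: 0.123
```

Emit:
{"op": "jog_arm", "data": {
  "deltas": [
    {"dp": [0, 0, -0.01], "spin": 0},
    {"dp": [0, 0, -0.01], "spin": 0},
    {"dp": [0, 0, -0.01], "spin": 0},
    {"dp": [0, 0, -0.01], "spin": 0}
  ],
  "jaw": 42
}}

```text
time_s: 15.8
tool_pos: [0.574, 0.2552, 0.1614]
orientation: [178.6, 0.6, 96.3]
force: [0.2, -0.4, -0.7]
opening: 0.491
```

Emit:
{"op": "jog_arm", "data": {
  "deltas": [
    {"dp": [0, 0, -0.2], "spin": 0},
    {"dp": [0, 0, -0.6], "spin": 0},
    {"dp": [0, 0, -1.1], "spin": 0},
    {"dp": [0, 0, -1.6], "spin": 0},
    {"dp": [0, 0, -1.6], "spin": 0}
  ]
}}

```text
time_s: 16.42
tool_pos: [0.5728, 0.2566, 0.261]
orientation: [178.2, 0.5, 96.3]
force: [-0.1, -0.1, 0.1]
opening: 0.487
```

Run:
```python
from h import *
st()
f=snap('side','s12',(110,110,250,270),4)
p=box(.0025,.048-.0275); print(go([*p,.26],95.25))
```

```text
{'time_s': 16.425, 'tool_pos': [0.5728, 0.2566, 0.261], 'orientation': [178.2016, 0.4775, 96.292], 'force': [-0.1296, -0.1106, 0.1025], 'opening': 0.4875, 'joint_pos': [23.5459, 22.1281, 82.7482, -1.0314, 73.5502, 17.5249]}
('to', [0.5668, -0.2172, 0.26], 'dp', [-7.832, -0.951, 0.029], 'spin', np.float64(0.208))
```

View pics/s12.png

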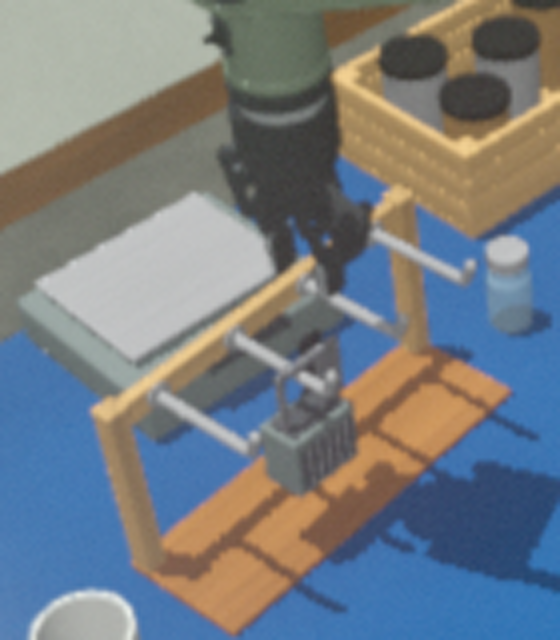

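Cassette 4 hangs on hook 3. Next is the middle cassette.

Emit:
{"op": "jog_arm", "data": {
  "deltas": [
    {"dp": [-7.83, -0.95, 0.03], "spin": 0.2},
    {"dp": [-7.83, -0.95, 0.03], "spin": 0.2},
    {"dp": [-7.83, -0.95, 0.03], "spin": 0.2},
    {"dp": [-7.83, -0.95, 0.03], "spin": 0.2},
    {"dp": [-7.83, -0.95, 0.03], "spin": 0.2},
    {"dp": [-7.83, -0.95, 0.03], "spin": 0.2},
    {"dp": [-7.83, -0.95, 0.03], "spin": 0.2},
    {"dp": [-7.83, -0.95, 0.03], "spin": 0.2},
    {"dp": [-7.83, -0.95, 0.5], "spin": 0.2},
    {"dp": [-7.83, -0.95, 1.0], "spin": 0.2},
    {"dp": [-7.83, -0.95, 1.2], "spin": 0.2},
    {"dp": [-7.83, -0.95, 1.2], "spin": 0.2}
  ],
  "jaw": 45
}}

```text
time_s: 17.98
tool_pos: [0.5684, -0.2172, 0.1886]
orientation: [178.5, 0.4, 95.3]
force: [-0.1, -0.1, -0.2]
opening: 0.528
```

Run:
```python
from h import *
st()
p=box(.0025,.048-.0275); print(go([*p,.0955],95.25))
f=snap('top','t13',(250,120,410,220),5)
```

```text
{'time_s': 17.975, 'tool_pos': [0.5684, -0.2172, 0.1886], 'orientation': [178.5422, 0.4478, 95.3044], 'force': [-0.125, -0.0585, -0.2041], 'opening': 0.5283, 'joint_pos': [-22.1272, 23.2305, 91.8079, 0.3065, 63.4616, -27.5706]}
('to', [0.5668, -0.2172, 0.0955], 'dp', [0.015, -0.066, 1.551], 'spin', np.float64(0.011))
```

View pics/t13.png

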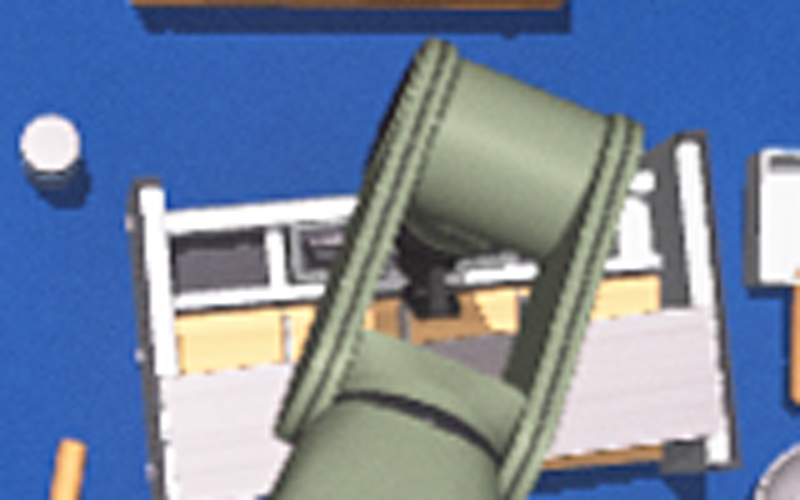

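The cover is still open and the left pocket is now empty. I'll descend.

Emit:
{"op": "jog_arm", "data": {
  "deltas": [
    {"dp": [0.01, -0.08, 0.4], "spin": 0},
    {"dp": [0.01, -0.08, 0.8], "spin": 0},
    {"dp": [0.01, -0.08, 1.2], "spin": 0},
    {"dp": [0.01, -0.08, 1.5], "spin": 0},
    {"dp": [0.01, -0.08, 1.55], "spin": 0},
    {"dp": [0.01, -0.08, 1.55], "spin": 0},
    {"dp": [0.01, -0.08, 1.55], "spin": 0}
  ]
}}

```text
time_s: 18.9
tool_pos: [0.5676, -0.218, 0.098]
orientation: [178.3, 0.6, 95.3]
force: [0.5, 0.3, -0.0]
opening: 0.527
```

Run:
```python
from h import *
st()
p=box(.0025,.048-.0275); print(go([*p,.0955],95.25))
```

```text
{'time_s': 18.9, 'tool_pos': [0.5676, -0.218, 0.098], 'orientation': [178.2915, 0.5761, 95.3141], 'force': [0.51, 0.3232, -0.0059], 'opening': 0.5273, 'joint_pos': [-22.2348, 28.0694, 98.4303, 0.3561, 51.7195, -27.7737]}
('to', [0.5668, -0.2172, 0.0955], 'dp', [0.016, -0.013, 0.042], 'spin', np.float64(0.013))
```

Emit:
{"op": "jog_arm", "data": {
  "deltas": [
    {"dp": [0.01, -0.03, 0.04], "spin": 0},
    {"dp": [0.01, -0.03, 0.04], "spin": 0}
  ]
}}

```text
time_s: 19.15
tool_pos: [0.5657, -0.2176, 0.0958]
orientation: [178.3, 0.6, 95.3]
force: [1.1, -0.0, 0.6]
opening: 0.526
```

Emit:
{"op": "jog_arm", "data": {
  "deltas": [
    {"dp": [0, 0, 0], "spin": 0},
    {"dp": [0, 0, 0], "spin": 0},
    {"dp": [0, 0, 0], "spin": 0},
    {"dp": [0, 0, 0], "spin": 0},
    {"dp": [0, 0, 0], "spin": 0},
    {"dp": [0, 0, 0], "spin": 0}
  ],
  "jaw": 0
}}

```text
time_s: 19.9
tool_pos: [0.5666, -0.2179, 0.0966]
orientation: [178.2, 0.6, 95.3]
force: [1.3, 0.7, 5.6]
opening: 0.12
```

Emit:
{"op": "jog_arm", "data": {
  "deltas": [
    {"dp": [0, 0, -0.05], "spin": 0},
    {"dp": [0, 0, -0.1], "spin": 0},
    {"dp": [0, 0, -0.15], "spin": 0}
  ]
}}

```text
time_s: 20.27
tool_pos: [0.5655, -0.2176, 0.105]
orientation: [178.3, 0.6, 95.3]
force: [0.3, 0.9, -1.9]
opening: 0.124
```

Emit:
{"op": "jog_arm", "data": {
  "deltas": [
    {"dp": [0, 0, -0.3], "spin": 0},
    {"dp": [0, 0, -0.7], "spin": 0},
    {"dp": [0, 0, -1.1], "spin": 0},
    {"dp": [0, 0, -1.6], "spin": 0},
    {"dp": [0, 0, -2.1], "spin": 0},
    {"dp": [0, 0, -2.6], "spin": 0},
    {"dp": [0, 0, -2.6], "spin": 0}
  ]
}}

```text
time_s: 21.15
tool_pos: [0.5615, -0.2169, 0.2632]
orientation: [178.0, 0.7, 95.3]
force: [-1.0, 0.3, -3.3]
opening: 0.121
```

Run:
```python
from h import *
st()
print(go([*rack(-.106,-.07),.1896],90+RY))
```

```text
{'time_s': 21.15, 'tool_pos': [0.5615, -0.2169, 0.2632], 'orientation': [178.0136, 0.7271, 95.2999], 'force': [-0.968, 0.2897, -3.271], 'opening': 0.1213, 'joint_pos': [-22.3493, 19.4433, 86.5416, 0.2924, 71.9184, -27.7475]}
('to', [0.4819, 0.1651, 0.1896], 'dp', [6.476, -0.772, 1.118], 'spin', np.float64(-0.21))
```

Emit:
{"op": "jog_arm", "data": {
  "deltas": [
    {"dp": [0.5, -0.5, -0.1], "spin": 0},
    {"dp": [1.2, -0.83, -0.1], "spin": 0},
    {"dp": [2.0, -0.95, 0], "spin": 0},
    {"dp": [2.8, -0.95, 0], "spin": 0},
    {"dp": [3.6, -0.95, 0], "spin": 0},
    {"dp": [4.4, -0.95, 0], "spin": -0.2},
    {"dp": [5.2, -0.9, 0], "spin": -0.2},
    {"dp": [5.9, -0.8, 0.3], "spin": -0.2},
    {"dp": [6.48, -0.77, 0.6], "spin": -0.2},
    {"dp": [6.48, -0.77, 0.9], "spin": -0.2},
    {"dp": [6.48, -0.77, 1.12], "spin": -0.2},
    {"dp": [6.48, -0.77, 1.12], "spin": -0.2}
  ]
}}

```text
time_s: 22.65
tool_pos: [0.4809, 0.1646, 0.1877]
orientation: [178.3, 0.8, 96.3]
force: [-0.4, 0.1, -2.1]
opening: 0.118
```

Run:
```python
from h import *
st()
f=snap('side','s14',(110,110,250,270),4)
print(go([*rack(-.106,-.07),.1896],90+RY))
```

```text
{'time_s': 22.65, 'tool_pos': [0.4809, 0.1646, 0.1877], 'orientation': [178.2596, 0.817, 96.2734], 'force': [-0.3776, 0.1207, -2.083], 'opening': 0.1179, 'joint_pos': [18.2748, 14.758, 104.9829, -1.3579, 58.7334, 12.6783]}
('to', [0.4819, 0.1651, 0.1896], 'dp', [0.005, 0.005, -0.013], 'spin', np.float64(-0.019))
```

View pics/s14.png

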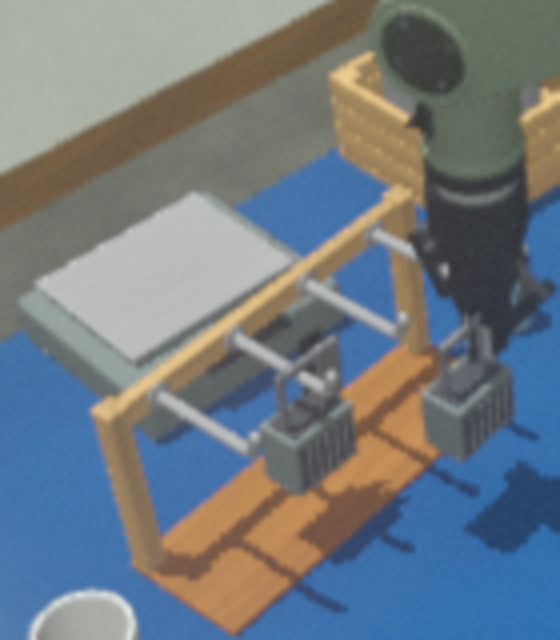

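The loop at about (456,335), against the hook 2 tip at (402,322), has the same offset as last time. I'll thread it on.

Emit:
{"op": "jog_arm", "data": {
  "deltas": [
    {"dp": [0, 0.2, -0.02], "spin": 0},
    {"dp": [0, 0.45, -0.02], "spin": 0},
    {"dp": [0, 0.7, -0.02], "spin": 0},
    {"dp": [0, 0.9, -0.02], "spin": 0},
    {"dp": [0, 0.9, -0.02], "spin": 0}
  ]
}}

```text
time_s: 23.32
tool_pos: [0.5363, 0.1708, 0.1916]
orientation: [178.1, 0.8, 96.2]
force: [0.1, -0.8, -3.9]
opening: 0.12
```

Run:
```python
from h import *
st()
f=snap('side','s15',(110,110,250,270),4)
print(go([*rack(-.002,-.07),.1896],90+RY))
```

```text
{'time_s': 23.325, 'tool_pos': [0.5363, 0.1708, 0.1916], 'orientation': [178.1117, 0.7824, 96.2348], 'force': [0.1357, -0.832, -3.9399], 'opening': 0.1197, 'joint_pos': [17.0813, 19.1245, 97.8726, -1.2806, 61.3012, 11.4319]}
('to', [0.5853, 0.1766, 0.1896], 'dp', [0.009, 0.835, 0.057], 'spin', np.float64(-0.021))
```

View pics/s15.png

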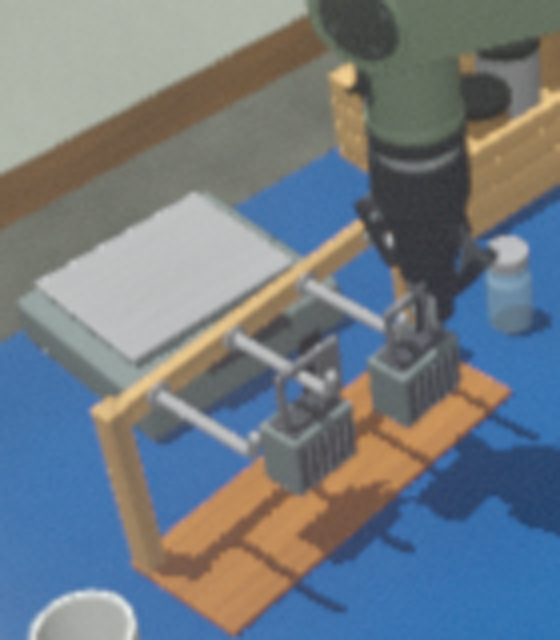

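The tip is inside the loop at (402,325). I'll continue and lower.

Emit:
{"op": "jog_arm", "data": {
  "deltas": [
    {"dp": [0, 0.2, 0.03], "spin": 0},
    {"dp": [0, 0.42, 0.04], "spin": 0},
    {"dp": [0, 0.64, 0.05], "spin": 0},
    {"dp": [0, 0.8, 0.05], "spin": 0},
    {"dp": [0, 0.8, 0.2], "spin": 0},
    {"dp": [0, 0.8, 0.35], "spin": 0},
    {"dp": [0, 0.8, 0.45], "spin": 0},
    {"dp": [0, 0.8, 0.48], "spin": 0},
    {"dp": [0, 0.8, 0.5], "spin": 0}
  ]
}}

```text
time_s: 24.5
tool_pos: [0.5841, 0.1756, 0.1631]
orientation: [178.2, 0.8, 96.2]
force: [-0.4, -0.6, -2.6]
opening: 0.12
```

Emit:
{"op": "jog_arm", "data": {
  "deltas": [
    {"dp": [0, 0, 0.03], "spin": 0},
    {"dp": [0, 0, 0.05], "spin": 0},
    {"dp": [0, 0, 0.05], "spin": 0}
  ]
}}

```text
time_s: 24.88
tool_pos: [0.5844, 0.1757, 0.1611]
orientation: [178.1, 0.8, 96.2]
force: [-1.4, 0.1, 4.6]
opening: 0.124
```

Seated, with an upward force of about 4.6 N. I'll release.

Emit:
{"op": "jog_arm", "data": {
  "deltas": [
    {"dp": [0, 0, 0], "spin": 0},
    {"dp": [0, 0, 0], "spin": 0},
    {"dp": [0, 0, 0], "spin": 0},
    {"dp": [0, 0, 0], "spin": 0}
  ],
  "jaw": 42
}}

```text
time_s: 25.38
tool_pos: [0.5844, 0.1757, 0.161]
orientation: [178.1, 0.8, 96.2]
force: [0.3, 1.3, -0.2]
opening: 0.492
```

Emit:
{"op": "jog_arm", "data": {
  "deltas": [
    {"dp": [0, 0, -0.2], "spin": 0},
    {"dp": [0, 0, -0.6], "spin": 0},
    {"dp": [0, 0, -1.1], "spin": 0},
    {"dp": [0, 0, -1.6], "spin": 0},
    {"dp": [0, 0, -1.6], "spin": 0}
  ]
}}

```text
time_s: 26.0
tool_pos: [0.5824, 0.1771, 0.2605]
orientation: [177.7, 0.7, 96.2]
force: [-0.3, -0.1, 0.0]
opening: 0.49
```

Run:
```python
from h import *
st()
f=snap('side','s16',(110,110,250,270),4)
f=snap('top','t16',(250,120,410,220),5)
p=box(.0025,-.032-.0275); print(go([*p,.19],95.25))
```

```text
{'time_s': 26.0, 'tool_pos': [0.5824, 0.1771, 0.2605], 'orientation': [177.7016, 0.6959, 96.2457], 'force': [-0.2611, -0.149, 0.0276], 'opening': 0.4899, 'joint_pos': [16.3572, 20.1419, 85.8854, -1.1451, 71.8352, 10.4342]}
('to', [0.5741, -0.2968, 0.19], 'dp', [-7.815, -1.011, 1.188], 'spin', np.float64(0.2))
```

View pics/s16.png

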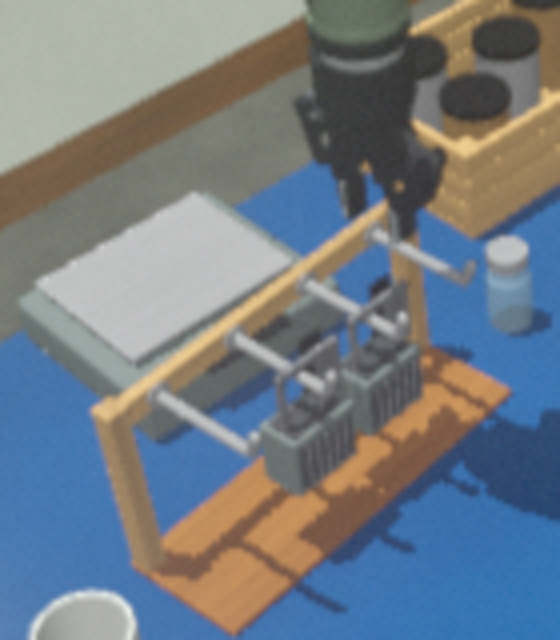

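View pics/t16.png

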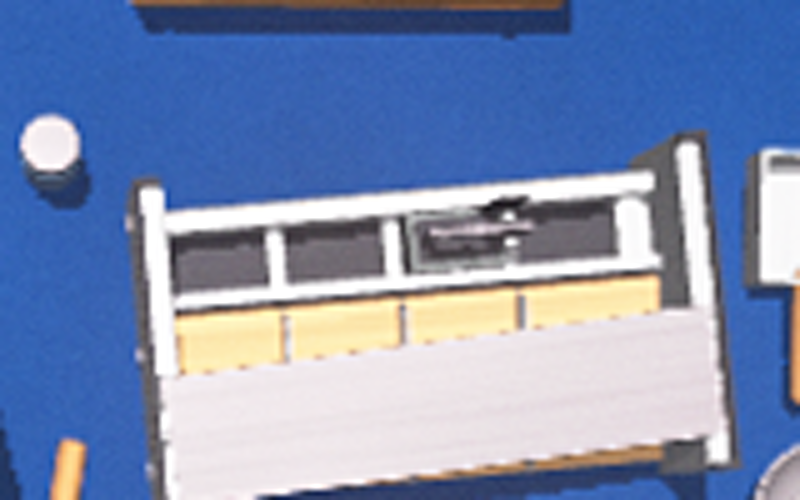

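Two are hanging, the cover is still open, and one cassette remains with its post at about (510,232) in the top crop.

Emit:
{"op": "jog_arm", "data": {
  "deltas": [
    {"dp": [-7.82, -1.02, 0.03], "spin": 0.2},
    {"dp": [-7.82, -1.02, 0.03], "spin": 0.2},
    {"dp": [-7.82, -1.02, 0.03], "spin": 0.2},
    {"dp": [-7.82, -1.02, 0.03], "spin": 0.2},
    {"dp": [-7.82, -1.02, 0.03], "spin": 0.2},
    {"dp": [-7.82, -1.02, 0.03], "spin": 0.2},
    {"dp": [-7.82, -1.02, 0.03], "spin": 0.2},
    {"dp": [-7.82, -1.02, 0.03], "spin": 0.2},
    {"dp": [-7.82, -1.02, 0.5], "spin": 0.2},
    {"dp": [-7.82, -1.02, 1.0], "spin": 0.2},
    {"dp": [-7.82, -1.02, 1.19], "spin": 0.2},
    {"dp": [-7.82, -1.02, 1.19], "spin": 0.2}
  ],
  "jaw": 45
}}

```text
time_s: 27.6
tool_pos: [0.5732, -0.2968, 0.1887]
orientation: [178.2, 0.6, 95.3]
force: [-0.7, -0.6, 0.9]
opening: 0.527
```

Run:
```python
from h import *
st()
p=box(.0025,-.032-.0275); print(go([*p,.0955],95.25))
```

```text
{'time_s': 27.6, 'tool_pos': [0.5732, -0.2968, 0.1887], 'orientation': [178.1975, 0.649, 95.2604], 'force': [-0.6667, -0.5966, 0.9025], 'opening': 0.5273, 'joint_pos': [-28.611, 26.2559, 86.7601, 0.5135, 65.1265, -34.0901]}
('to', [0.5741, -0.2968, 0.0955], 'dp', [0.016, -0.034, 1.552], 'spin', np.float64(0.002))
```

Emit:
{"op": "jog_arm", "data": {
  "deltas": [
    {"dp": [0.01, -0.05, 0.4], "spin": 0},
    {"dp": [0.01, -0.05, 0.8], "spin": 0},
    {"dp": [0.01, -0.05, 1.2], "spin": 0},
    {"dp": [0.01, -0.05, 1.5], "spin": 0},
    {"dp": [0.02, -0.05, 1.57], "spin": 0},
    {"dp": [0.02, -0.05, 1.57], "spin": 0},
    {"dp": [0.02, -0.05, 1.57], "spin": 0}
  ]
}}

```text
time_s: 28.48
tool_pos: [0.5738, -0.297, 0.0955]
orientation: [178.1, 0.7, 95.3]
force: [-0.6, -0.5, 0.6]
opening: 0.525
```

Run:
```python
from h import *
st()
p=box(.0025,-.032-.0275); print(go([*p,.0955],95.25))
```

```text
{'time_s': 28.475, 'tool_pos': [0.5738, -0.297, 0.0955], 'orientation': [178.0992, 0.7131, 95.2648], 'force': [-0.6381, -0.5263, 0.5954], 'opening': 0.5254, 'joint_pos': [-28.5993, 31.0557, 93.2139, 0.5793, 53.7561, -34.2104]}
('to', [0.5741, -0.2968, 0.0955], 'dp', [0.002, 0.006, 0.001], 'spin', np.float64(0.003))
```

Emit:
{"op": "jog_arm", "data": {
  "deltas": [
    {"dp": [0, 0, 0], "spin": 0},
    {"dp": [0, 0, 0], "spin": 0},
    {"dp": [0, 0, 0], "spin": 0},
    {"dp": [0, 0, 0], "spin": 0},
    {"dp": [0, 0, 0], "spin": 0},
    {"dp": [0, 0, 0], "spin": 0}
  ],
  "jaw": 0
}}

```text
time_s: 29.22
tool_pos: [0.5747, -0.2974, 0.097]
orientation: [178.0, 0.8, 95.3]
force: [1.0, 1.7, 5.6]
opening: 0.122
```

Emit:
{"op": "jog_arm", "data": {
  "deltas": [
    {"dp": [0, 0, -0.05], "spin": 0},
    {"dp": [0, 0, -0.1], "spin": 0},
    {"dp": [0, 0, -0.15], "spin": 0}
  ]
}}

```text
time_s: 29.6
tool_pos: [0.5739, -0.2971, 0.1056]
orientation: [178.0, 0.8, 95.3]
force: [0.2, 0.2, -2.4]
opening: 0.125
```

Emit:
{"op": "jog_arm", "data": {
  "deltas": [
    {"dp": [0, 0, -0.3], "spin": 0},
    {"dp": [0, 0, -0.7], "spin": 0},
    {"dp": [0, 0, -1.1], "spin": 0},
    {"dp": [0, 0, -1.6], "spin": 0},
    {"dp": [0, 0, -2.1], "spin": 0},
    {"dp": [0, 0, -2.6], "spin": 0},
    {"dp": [0, 0, -2.6], "spin": 0}
  ]
}}

```text
time_s: 30.48
tool_pos: [0.5693, -0.2961, 0.2652]
orientation: [177.7, 1.0, 95.3]
force: [0.4, -0.5, -3.2]
opening: 0.121
```

Run:
```python
from h import *
st()
print(go([*rack(-.106,-.15),.1896],90+RY))
```

```text
{'time_s': 30.475, 'tool_pos': [0.5693, -0.2961, 0.2652], 'orientation': [177.6824, 0.9934, 95.2505], 'force': [0.3954, -0.4972, -3.1894], 'opening': 0.1205, 'joint_pos': [-28.726, 22.8672, 80.9885, 0.4916, 73.6679, -34.1247]}
('to', [0.4907, 0.0856, 0.1896], 'dp', [6.476, -0.768, 1.119], 'spin', np.float64(-0.22))
```

Emit:
{"op": "jog_arm", "data": {
  "deltas": [
    {"dp": [0.5, -0.5, -0.1], "spin": 0},
    {"dp": [1.2, -0.83, -0.1], "spin": 0},
    {"dp": [2.0, -0.95, 0], "spin": 0},
    {"dp": [2.8, -0.95, 0], "spin": 0},
    {"dp": [3.6, -0.95, 0], "spin": 0},
    {"dp": [4.4, -0.95, 0], "spin": -0.2},
    {"dp": [5.2, -0.9, 0], "spin": -0.2},
    {"dp": [5.9, -0.8, 0.2], "spin": -0.2},
    {"dp": [6.48, -0.76, 0.5], "spin": -0.2},
    {"dp": [6.48, -0.76, 0.8], "spin": -0.2},
    {"dp": [6.48, -0.76, 1.1], "spin": -0.2},
    {"dp": [6.48, -0.76, 1.1], "spin": -0.2}
  ]
}}

```text
time_s: 31.98
tool_pos: [0.4894, 0.0857, 0.1886]
orientation: [178.0, 1.1, 96.3]
force: [0.1, 0.4, -2.4]
opening: 0.123
```

Run:
```python
from h import *
st()
f=snap('side','s17',(140,90,280,230),4)
print(go([*rack(-.106,-.15),.1896],90+RY))
```

```text
{'time_s': 31.975, 'tool_pos': [0.4894, 0.0857, 0.1886], 'orientation': [178.0223, 1.0516, 96.2679], 'force': [0.1049, 0.4333, -2.4085], 'opening': 0.1228, 'joint_pos': [9.2939, 13.5576, 106.544, -1.3609, 57.9858, 3.71]}
('to', [0.4907, 0.0856, 0.1896], 'dp', [-0.003, 0.007, 0.003], 'spin', np.float64(-0.02))
```

View pics/s17.png

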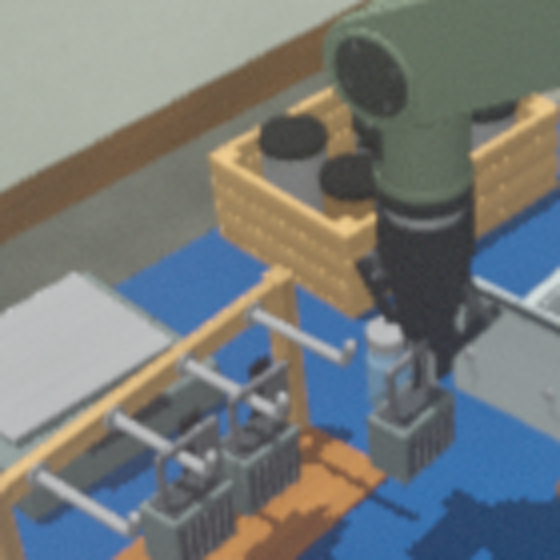

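The loop at (402,363), against the hook 1 tip at (347,348), has the same offset again.

Emit:
{"op": "jog_arm", "data": {
  "deltas": [
    {"dp": [0, 0.2, -0.02], "spin": 0},
    {"dp": [0, 0.45, -0.02], "spin": 0},
    {"dp": [0, 0.7, -0.02], "spin": 0},
    {"dp": [0, 0.9, -0.02], "spin": 0},
    {"dp": [0, 0.9, -0.02], "spin": 0}
  ]
}}

```text
time_s: 32.65
tool_pos: [0.545, 0.0917, 0.1928]
orientation: [177.9, 1.0, 96.2]
force: [-0.6, 0.7, -3.4]
opening: 0.122
```

Run:
```python
from h import *
st()
f=snap('side','s18',(140,90,280,230),4)
print(go([*rack(-.002,-.15),.1896],90+RY))
```

```text
{'time_s': 32.65, 'tool_pos': [0.545, 0.0917, 0.1928], 'orientation': [177.851, 1.0425, 96.2433], 'force': [-0.5917, 0.6591, -3.4095], 'opening': 0.1219, 'joint_pos': [8.9761, 18.0233, 99.3629, -1.313, 60.523, 3.3384]}
('to', [0.5941, 0.0971, 0.1896], 'dp', [0.0, 0.837, 0.082], 'spin', np.float64(-0.02))
```

View pics/s18.png

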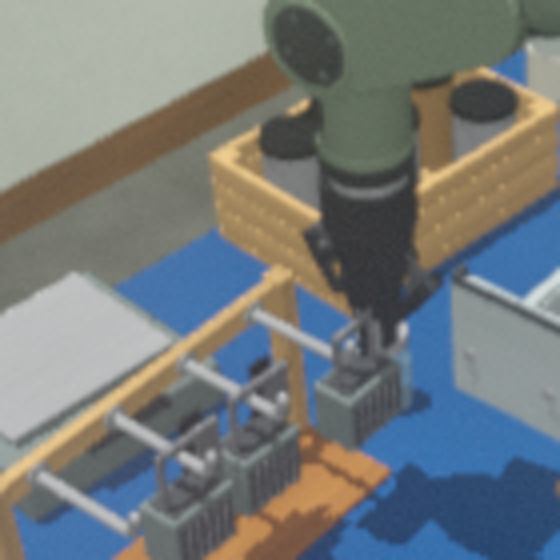

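The tip is inside the loop at (345,350). I'll go on to the seat.

Emit:
{"op": "jog_arm", "data": {
  "deltas": [
    {"dp": [0, 0.2, 0.04], "spin": 0},
    {"dp": [0, 0.42, 0.06], "spin": 0},
    {"dp": [0, 0.64, 0.08], "spin": 0},
    {"dp": [0, 0.8, 0.08], "spin": 0},
    {"dp": [0, 0.8, 0.22], "spin": 0},
    {"dp": [0, 0.8, 0.37], "spin": 0},
    {"dp": [0, 0.8, 0.47], "spin": 0},
    {"dp": [0, 0.8, 0.51], "spin": 0},
    {"dp": [0, 0.8, 0.52], "spin": 0}
  ]
}}

```text
time_s: 33.83
tool_pos: [0.5928, 0.0965, 0.1632]
orientation: [177.9, 1.0, 96.2]
force: [0.3, 0.3, -2.7]
opening: 0.122
```

Emit:
{"op": "jog_arm", "data": {
  "deltas": [
    {"dp": [0, 0, 0.03], "spin": 0},
    {"dp": [0, 0, 0.05], "spin": 0},
    {"dp": [0, 0, 0.05], "spin": 0}
  ]
}}

```text
time_s: 34.2
tool_pos: [0.5932, 0.0965, 0.1614]
orientation: [177.8, 1.0, 96.2]
force: [-1.6, -0.3, 4.7]
opening: 0.12
```

Emit:
{"op": "jog_arm", "data": {
  "deltas": [
    {"dp": [0, 0, 0], "spin": 0},
    {"dp": [0, 0, 0], "spin": 0},
    {"dp": [0, 0, 0], "spin": 0},
    {"dp": [0, 0, 0], "spin": 0}
  ],
  "jaw": 42
}}

```text
time_s: 34.7
tool_pos: [0.5932, 0.0965, 0.1613]
orientation: [177.8, 1.0, 96.2]
force: [0.2, 0.4, -0.3]
opening: 0.491
```

Emit:
{"op": "jog_arm", "data": {
  "deltas": [
    {"dp": [0, 0, -0.2], "spin": 0},
    {"dp": [0, 0, -0.6], "spin": 0},
    {"dp": [0, 0, -1.1], "spin": 0},
    {"dp": [0, 0, -1.6], "spin": 0},
    {"dp": [0, 0, -1.6], "spin": 0},
    {"dp": [0, 0, -1.6], "spin": 0}
  ]
}}

```text
time_s: 35.45
tool_pos: [0.589, 0.0977, 0.2568]
orientation: [177.9, 1.0, 96.2]
force: [0.0, -0.8, 0.2]
opening: 0.492
```

Run:
```python
from h import *
st()
f=snap('side','s19',(110,100,250,240),4)
f=snap('top','t19',(120,110,410,230),2.7)
p=box(-.122,0); print(go([*p,.20],95.25))
```

```text
{'time_s': 35.45, 'tool_pos': [0.589, 0.0977, 0.2568], 'orientation': [177.8892, 1.0338, 96.2459], 'force': [0.0247, -0.7882, 0.2298], 'opening': 0.4918, 'joint_pos': [8.8791, 19.2426, 87.7849, -1.1946, 70.9148, 2.9846]}
('to', [0.4447, -0.249, 0.2], 'dp', [-5.465, -3.051, 0.925], 'spin', np.float64(0.2))
```

View pics/s19.png

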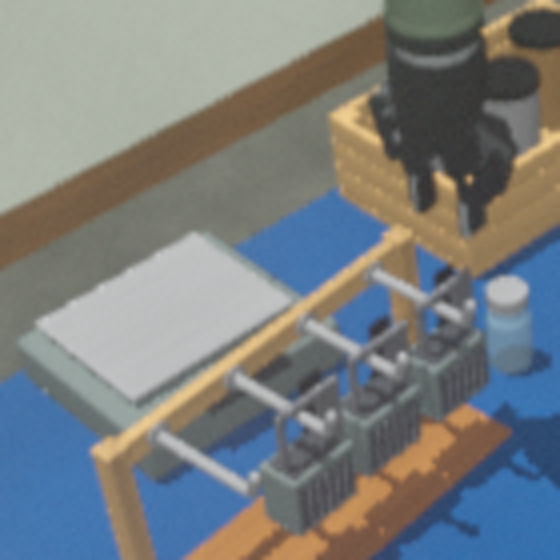

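View pics/t19.png

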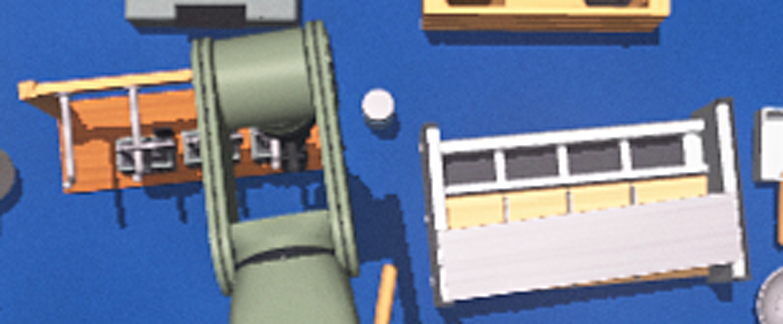

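All three hang and the pockets are empty. I'll measure where the cover is now.

Run:
```python
from h import *
f=manip.grab_frame("top")
u=lambda a,b:(120+(a+.5)/2.7-.5,110+(b+.5)/2.7-.5)
for p in [(442,231),(587,212),(733,192),(737,277),(445,300)]:
    print((rot(BY).T@(ray(f,*u(*p),.128)[:2]-BT)*1000).round())
```

```text
[-81. 173.]
[-73.  -1.]
[ -64. -176.]
[-165. -171.]
[-163.  177.]
```

Run:
```python
from h import *
f=snap('top','t20',(270,140,402,235),6)
```

View pics/t20.png

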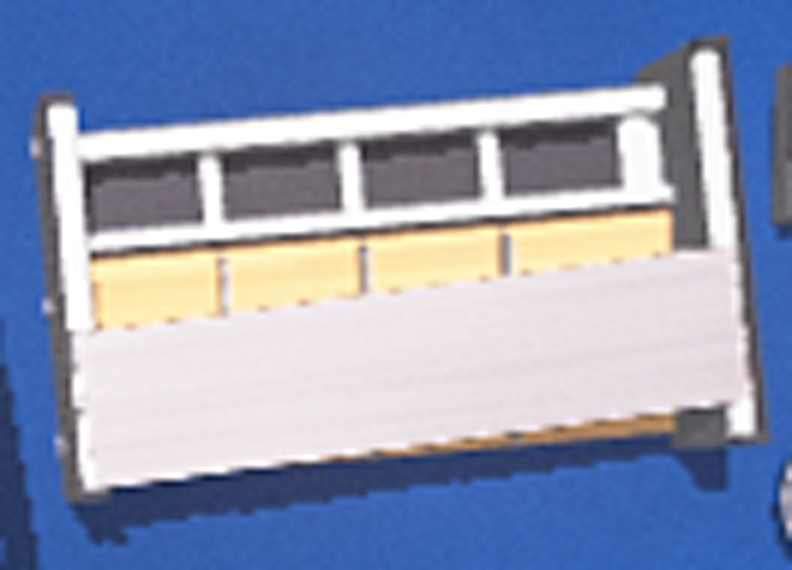

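Run:
```python
from h import *
f=manip.grab_frame("top")
u=lambda a,b:(270+(a+.5)/6-.5,140+(b+.5)/6-.5)
L=[(.042,.178),(.042,-.178),(-.042,-.178),(-.042,.178)]
W=[ray(f,*u(*p),.128) for p in [(80,329),(727,248),(745,404),(90,488)]]
th,t,r=fit(L,W);print(np.degrees(th)-BY,rot(BY).T@(t-BT),r.round(1).tolist())
p=box(-.105,.008); print(go([*p,.2],95.25))
```

```text
2.31811219610959 [-1.13614301e-01 -4.32838409e-05] [[0.8, -4.8], [0.4, 1.1], [-0.0, 3.3], [-1.1, 0.4]]
('to', [0.4609, -0.2394, 0.2], 'dp', [-5.336, -2.771, 0.935], 'spin', np.float64(0.199))
```

Emit:
{"op": "jog_arm", "data": {
  "deltas": [
    {"dp": [-1, -0.3, -0.1], "spin": 0.2},
    {"dp": [-2, -0.8, -0.1], "spin": 0.2},
    {"dp": [-3, -1.5, -0.1], "spin": 0.2},
    {"dp": [-4, -2.2, 0], "spin": 0.2},
    {"dp": [-5, -2.77, 0], "spin": 0.2},
    {"dp": [-5.3, -2.77, 0], "spin": 0.2},
    {"dp": [-5.3, -2.77, 0.4], "spin": 0.2},
    {"dp": [-5.3, -2.77, 0.93], "spin": 0.2},
    {"dp": [-5.3, -2.77, 0.93], "spin": 0.2}
  ],
  "jaw": 0
}}

```text
time_s: 36.83
tool_pos: [0.4591, -0.2367, 0.1979]
orientation: [178.2, 0.8, 95.2]
force: [-0.2, 0.6, -0.0]
opening: 0.0
```

Run:
```python
from h import *
st()
p=box(-.105,.010); print(go([*p,.152],95.25))
```

```text
{'time_s': 36.825, 'tool_pos': [0.4591, -0.2367, 0.1979], 'orientation': [178.2287, 0.802, 95.228], 'force': [-0.1691, 0.5578, -0.0184], 'opening': 0.0004, 'joint_pos': [-28.7308, 14.7306, 103.368, 0.3747, 59.9848, -34.1531]}
('to', [0.4607, -0.2374, 0.152], 'dp', [-0.005, 0.002, 0.765], 'spin', np.float64(-0.004))
```

Emit:
{"op": "jog_arm", "data": {
  "deltas": [
    {"dp": [0, 0, 0.3], "spin": 0},
    {"dp": [0, 0, 0.6], "spin": 0},
    {"dp": [0, 0, 0.74], "spin": 0},
    {"dp": [0, 0, 0.77], "spin": 0},
    {"dp": [0, 0, 0.78], "spin": 0},
    {"dp": [0, 0, 0.78], "spin": 0}
  ]
}}

```text
time_s: 37.58
tool_pos: [0.461, -0.2373, 0.1518]
orientation: [178.2, 0.8, 95.2]
force: [0.4, 0.2, -0.3]
opening: -0.0
```

Emit:
{"op": "jog_arm", "data": {
  "deltas": [
    {"dp": [0, 0, 0.03], "spin": 0},
    {"dp": [0, 0, 0.05], "spin": 0},
    {"dp": [0, 0, 0.06], "spin": 0}
  ]
}}

```text
time_s: 37.95
tool_pos: [0.4614, -0.2376, 0.15]
orientation: [178.1, 0.9, 95.2]
force: [-4.0, 2.0, 14.1]
opening: 0.001
```

Emit:
{"op": "jog_arm", "data": {
  "deltas": [
    {"dp": [0, 0.05, 0.05], "spin": 0},
    {"dp": [0, 0.18, 0.056], "spin": 0},
    {"dp": [0, 0.32, 0.061], "spin": 0},
    {"dp": [0, 0.46, 0.065], "spin": 0},
    {"dp": [0, 0.6, 0.07], "spin": 0},
    {"dp": [0, 0.7, 0.073], "spin": 0},
    {"dp": [0, 0.7, 0.073], "spin": 0}
  ]
}}

```text
time_s: 38.83
tool_pos: [0.5052, -0.2348, 0.1501]
orientation: [177.8, 1.1, 95.2]
force: [-1.4, 0.0, 13.7]
opening: -0.001
```

Run:
```python
from h import *
st()
f=snap('top','t21',(270,140,402,235),6)
```

```text
{'time_s': 38.825, 'tool_pos': [0.5052, -0.2348, 0.1501], 'orientation': [177.7998, 1.0935, 95.2368], 'force': [-1.368, 0.0455, 13.695], 'opening': -0.0011, 'joint_pos': [-26.2197, 20.6036, 102.3809, 0.2649, 54.5685, -31.6265]}
```

View pics/t21.png

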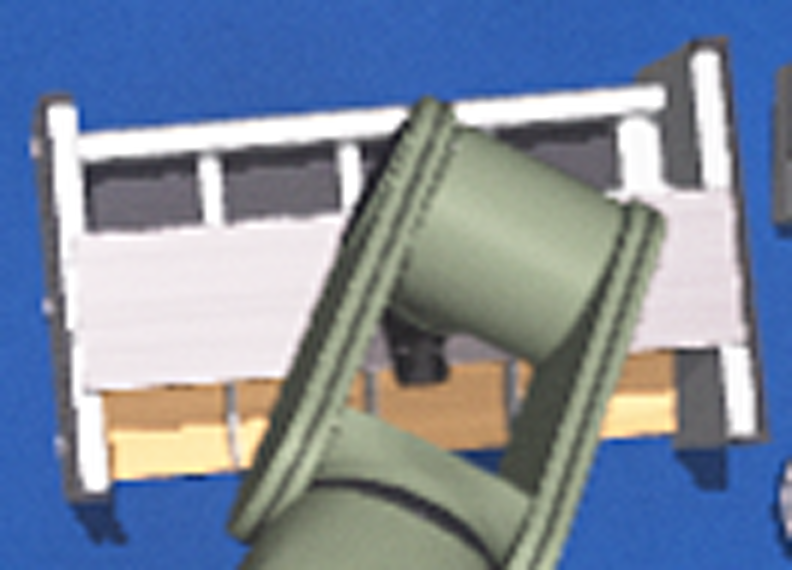

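The skew is now slightly the other way: the far edge runs from (80,237) to (720,190). I'll re-press 14 mm further right, near the centre.

Emit:
{"op": "jog_arm", "data": {
  "deltas": [
    {"dp": [0, 0, -0.15], "spin": 0},
    {"dp": [-0.1, 0, -0.15], "spin": 0},
    {"dp": [-0.24, 0, -0.12], "spin": 0},
    {"dp": [-0.24, 0, -0.04], "spin": 0},
    {"dp": [-0.24, 0, -0.02], "spin": 0},
    {"dp": [-0.24, 0, -0.02], "spin": 0}
  ]
}}

```text
time_s: 39.62
tool_pos: [0.5063, -0.2489, 0.151]
orientation: [177.8, 1.1, 95.2]
force: [0.2, 0.7, 1.2]
opening: -0.0
```

Emit:
{"op": "jog_arm", "data": {
  "deltas": [
    {"dp": [0, 0, 0.03], "spin": 0},
    {"dp": [0, 0, 0.05], "spin": 0},
    {"dp": [0, 0, 0.06], "spin": 0}
  ]
}}

```text
time_s: 40.0
tool_pos: [0.5071, -0.2492, 0.1501]
orientation: [177.7, 1.2, 95.2]
force: [-5.2, 0.9, 15.6]
opening: -0.004
```

Emit:
{"op": "jog_arm", "data": {
  "deltas": [
    {"dp": [0, 0.05, 0.042], "spin": 0},
    {"dp": [0, 0.18, 0.047], "spin": 0},
    {"dp": [0, 0.32, 0.053], "spin": 0},
    {"dp": [0, 0.46, 0.058], "spin": 0},
    {"dp": [0, 0.6, 0.064], "spin": 0},
    {"dp": [0, 0.74, 0.07], "spin": 0},
    {"dp": [0, 0.85, 0.074], "spin": 0},
    {"dp": [0, 0.95, 0.078], "spin": 0},
    {"dp": [0, 0.95, 0.078], "spin": 0}
  ]
}}

```text
time_s: 41.12
tool_pos: [0.5653, -0.2438, 0.1501]
orientation: [177.5, 1.2, 95.3]
force: [-1.4, 2.2, 10.0]
opening: -0.004
```

Run:
```python
from h import *
st()
f=snap('top','t22',(270,140,402,235),6)
```

```text
{'time_s': 41.125, 'tool_pos': [0.5653, -0.2438, 0.1501], 'orientation': [177.4779, 1.2241, 95.2506], 'force': [-1.4199, 2.1952, 9.9879], 'opening': -0.0038, 'joint_pos': [-24.4962, 25.2084, 94.6817, 0.2249, 57.3133, -29.8906]}
```

View pics/t22.png

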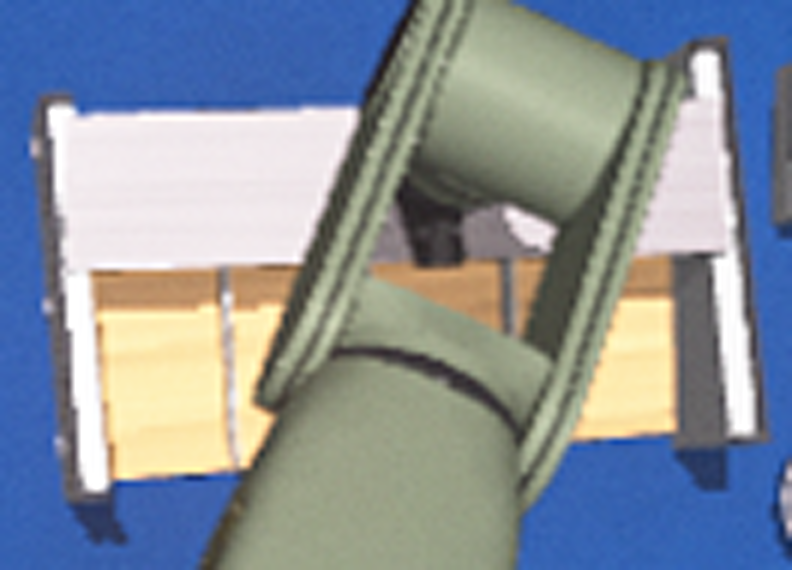

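The left end is at its stop, with its edge at (80,112). The right end lags by about 20 mm. I'll lift, re-press 80 mm to the right and push that end home.

Emit:
{"op": "jog_arm", "data": {
  "deltas": [
    {"dp": [0, 0, -0.2], "spin": 0},
    {"dp": [-0.4, -0.05, -0.2], "spin": 0},
    {"dp": [-1.0, -0.1, -0.2], "spin": 0},
    {"dp": [-1.4, -0.15, -0.2], "spin": 0},
    {"dp": [-1.4, -0.15, -0.2], "spin": 0},
    {"dp": [-1.4, -0.15, -0.2], "spin": 0}
  ]
}}

```text
time_s: 41.92
tool_pos: [0.5632, -0.3275, 0.1633]
orientation: [177.5, 1.2, 95.2]
force: [0.5, 0.2, -0.4]
opening: -0.002
```

Run:
```python
from h import *
st()
f=snap('top','t23',(270,140,402,235),6)
p=manip.state()["tool_pos"]; print(go([p[0],p[1],.1515]))
```

```text
{'time_s': 41.925, 'tool_pos': [0.5632, -0.3275, 0.1633], 'orientation': [177.4938, 1.1642, 95.2379], 'force': [0.4782, 0.2444, -0.4268], 'opening': -0.0018, 'joint_pos': [-31.4435, 27.5514, 88.4865, 0.6432, 61.2585, -37.0028]}
('to', [0.5633, -0.3272, 0.1515], 'dp', [0.004, -0.009, 0.198], 'spin', 0)
```

View pics/t23.png

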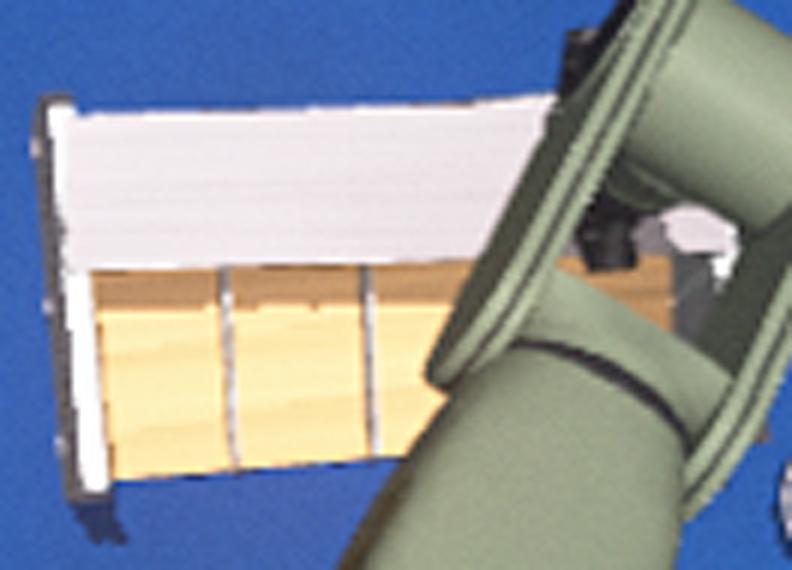

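Emit:
{"op": "jog_arm", "data": {
  "deltas": [
    {"dp": [0, 0, 0.1], "spin": 0},
    {"dp": [0, -0.01, 0.2], "spin": 0},
    {"dp": [0, -0.01, 0.22], "spin": 0},
    {"dp": [0, -0.01, 0.26], "spin": 0},
    {"dp": [0, -0.01, 0.27], "spin": 0}
  ]
}}

```text
time_s: 42.6
tool_pos: [0.5635, -0.3269, 0.1501]
orientation: [177.4, 1.2, 95.3]
force: [-4.8, 5.0, 16.9]
opening: 0.001
```

Emit:
{"op": "jog_arm", "data": {
  "deltas": [
    {"dp": [0, 0.03, 0.042], "spin": 0},
    {"dp": [0, 0.1, 0.046], "spin": 0},
    {"dp": [0, 0.18, 0.05], "spin": 0},
    {"dp": [0, 0.26, 0.053], "spin": 0},
    {"dp": [0, 0.32, 0.055], "spin": 0},
    {"dp": [0, 0.32, 0.055], "spin": 0}
  ]
}}

```text
time_s: 43.35
tool_pos: [0.5837, -0.3259, 0.1501]
orientation: [177.2, 1.3, 95.3]
force: [-1.8, 0.6, 9.8]
opening: 0.003
```

Emit:
{"op": "jog_arm", "data": {
  "deltas": [
    {"dp": [0, 0, -0.2], "spin": 0},
    {"dp": [0, 0, -0.8], "spin": 0},
    {"dp": [-0.5, -1, -1.5], "spin": 0},
    {"dp": [-2, -2, -2], "spin": 0},
    {"dp": [-3.5, -3, -2], "spin": 0},
    {"dp": [-4, -4, -2], "spin": 0},
    {"dp": [-4, -4, -2], "spin": 0},
    {"dp": [-4, -4, -2], "spin": 0}
  ]
}}

```text
time_s: 44.35
tool_pos: [0.3591, -0.5868, 0.2644]
orientation: [177.2, 1.4, 95.2]
force: [0.5, 0.1, 0.4]
opening: 0.005
```

Run:
```python
from h import *
st()
f=snap('top','t24',(270,140,402,235),6)
```

```text
{'time_s': 44.35, 'tool_pos': [0.3591, -0.5868, 0.2644], 'orientation': [177.249, 1.3695, 95.2099], 'force': [0.5482, 0.1178, 0.439], 'opening': 0.0054, 'joint_pos': [-60.3239, 27.2749, 73.9765, 1.993, 76.3706, -65.9962]}
```

View pics/t24.png

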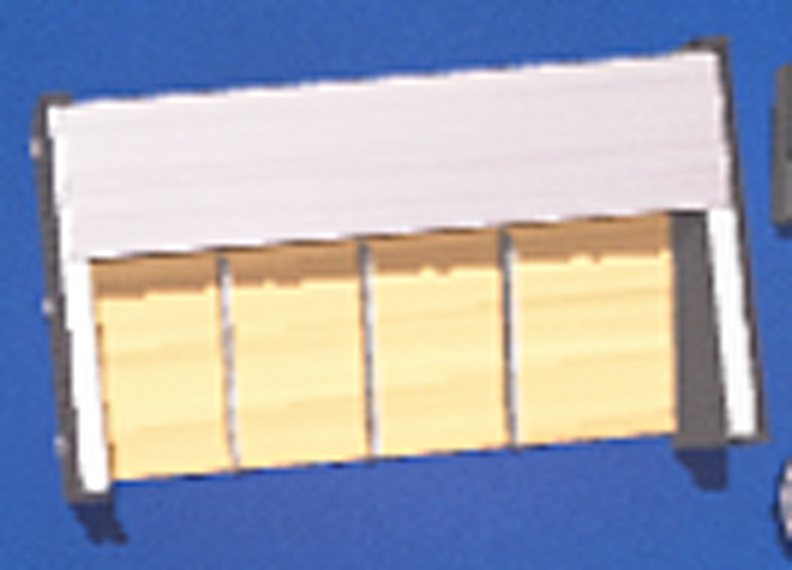

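The cover now lies against both far stops. Last, I'll measure it and check the rack and bystanders.

Run:
```python
from h import *
f=manip.grab_frame("top")
u=lambda a,b:(270+(a+.5)/6-.5,140+(b+.5)/6-.5)
L=[(.042,.178),(.042,-.178),(-.042,-.178),(-.042,.178)]
W=[ray(f,*u(*p),.128) for p in [(58,105),(717,53),(728,208),(70,261)]]
th,t,r=fit(L,W);print(np.degrees(th)-BY,rot(BY).T@(t-BT),r.round(1).tolist())
a=cv2.imread("pics/top0.png"); b=f["color"]
cv2.imwrite("pics/cmp.png",np.vstack([a[60:260],b[60:260]]))
snap('side','s25',(90,110,250,270),3.7)
```

```text
-0.2642851434794089 [ 8.06620810e-05 -1.31562697e-03] [[0.2, -0.5], [0.2, -0.8], [0.0, 1.3], [-0.5, -0.1]]
```

View pics/cmp.png

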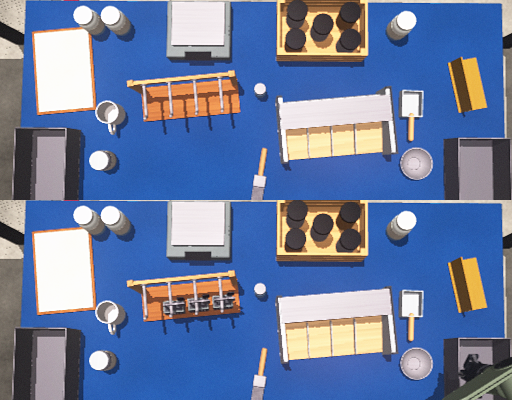

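View pics/s25.png

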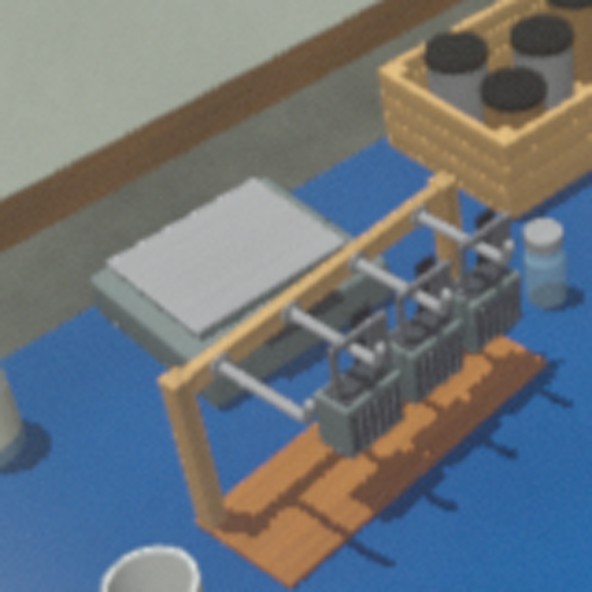

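The cover measures x = 0.000 in the box frame, turned by 0.3°. All three cassettes hang upright and the bystanders have not moved. I'll hand it in.

```bash
python3 -c "
from station import manip
print(manip.job_done())"
```

```text
the job is handed in; nothing more can be done
None
```

I dragged the cover plate open, unlatched the three cassettes that were there and hung them on hooks 1, 2 and 3. I then slid the cover shut and handed the job in at about 44 s; it reported no verdict. The pocket at y = -112 mm was empty.

- **Cover:** in the last top picture it measures x ≈ 0 mm in the box frame, turned by about 0.3°, against both far stops.
- **Cassettes:** all three hang upright on their hooks in the last side picture. Each hook took the weight before I let go (4.6 to 9 N upwards).
- **Bystanders:** jar, tin, mug and scoop look unmoved between the first and last pictures. I compared these by eye only.
- **Robot:** it ended clear of everything.

Four things differed from the description or from plan:
- **Cover at the start:** it lay about 18 mm short of shut.
- **Cover skew:** it skewed by up to 3° while dragging, so I pushed the right end home separately.
- **Grip width:** the gripper read about 10 mm on each pinched post and tab, not the stated 14 mm. Every cassette still came free.
- **Camera check:** the side view disagreed with the top-view fit of the box and rack by 1 to 2.5 pixels, roughly 2 to 5 mm. This caused no trouble.

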